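# Put the eye-examination set back in its holders

## Task

The eye examination is over: put the set that stands along the front edge of the worktop back in its holders. Stand each of the three eye-drop bottles upright in the cup on the steel tray that has the colour of the bottle's cap, set the black loupe flat in its low black dish on the same tray, and lay the penlight down in both saddles of its cradle. Set things down rather than dropping them, do not tip a bottle over, leave the green bottle and the lens case behind the tray and the gauze pack at the right where they are, and let go of everything at the end.

Things in the scene. Friction and masses are not known exactly. Their poses are not given: they have to be found in the camera images.
- drops_red: eye-drop bottle standing upright: round white body 25 mm across from its foot up to 48 mm, above it a tapering red cap up to 84 mm. Red label. Origin: centre of its underside; z points up along the bottle. 18 g. Grip it round the body
- drops_green: eye-drop bottle standing upright: round white body 25 mm across from its foot up to 44 mm, above it a tapering green cap up to 80 mm. Green label. Origin: centre of its underside; z points up along the bottle. 18 g. Grip it round the body
- drops_white: eye-drop bottle standing upright: round white body 25 mm across from its foot up to 52 mm, above it a tapering white cap up to 88 mm. Blue label. Origin: centre of its underside; z points up along the bottle. 18 g. Grip it round the body
- loupe: black round hand loupe, a short black cylinder like a jar cap, 32 mm across and 20 mm high, standing flat. Origin: centre of its underside; z up. 30 g. Grip it across the round side
- penlight: examination penlight lying flat on the worktop: ribbed black barrel with white ends, nearest the front edge, 114 mm long, 17 mm wide, 19 mm high with its clip. Origin: underside, below the middle of its length; y runs along the barrel, z up. 50 g. Grip it across the barrel near the middle
- well_red: red plastic cup on the steel tray, the holder for the bottle with the red cap. Origin: centre of its underside, 3 mm above the worktop; z up. Floor 5 mm above the origin, rim 25 mm above the origin. Inside 35 mm across up to 17 mm height, then flaring to 47 mm at the rim; 53 mm across outside. Fixed
- well_green: green plastic cup on the steel tray, the holder for the bottle with the green cap. Origin: centre of its underside, 3 mm above the worktop; z up. Floor 5 mm above the origin, rim 25 mm above the origin. Inside 35 mm across up to 17 mm height, then flaring to 47 mm at the rim; 53 mm across outside. Fixed
- well_white: white plastic cup on the steel tray, the holder for the bottle with the white cap. Origin: centre of its underside, 3 mm above the worktop; z up. Floor 5 mm above the origin, rim 25 mm above the origin. Inside 35 mm across up to 17 mm height, then flaring to 47 mm at the rim; 53 mm across outside. Fixed
- loupe_nest: low black ring-shaped dish on the same steel tray (tray 96 x 280 mm, lip 7 mm high; the four holders stand in one row along it, 70 mm apart), the holder for the loupe. Origin: centre of its underside, 3 mm above the worktop; z up. Floor 5 mm and rim 13 mm above the origin. Inside 43 mm across, flaring to 52 mm at the rim; 58 mm across outside. Fixed
- cradle: penlight cradle on the worktop: grey foot plate 60 x 96 mm, 4 mm thick, with two black U-shaped saddles 12 mm thick, centred 26.5 mm either side of the middle (41 mm free between them for the fingers). Origin: centre of its underside, on the worktop; the penlight lies along the cradle's y axis, either way round; z up. Saddle floor 7.5 mm above the worktop, saddle 25 mm wide inside, flaring to about 33 mm at the top, which is 22 mm above the worktop. Fixed
- bottle_green: bystander: small green bottle with a white nozzle, 34 x 52 x 132 mm, behind the tray; leave it where it is. Origin: centre of its underside
- lens_case: bystander: contact lens case with one white and one blue cap, 36 x 72 x 18 mm, behind the tray; leave it where it is. Origin: centre of its underside
- gauze_pack: bystander: flat sealed gauze pack, 55 x 95 x 9 mm, near the front edge to the right of the penlight; leave it where it is. Origin: centre of its underside

How it is judged:
By the outcome, as a careful person would: the job done as asked, in the order asked, and still so for the second after the job is handed in, with the robot touching nothing.
It also fails if it takes over 115 s, if anything falls off the work surface, if the arm or the gripper's body presses on something with over 40 N, if the wrist force passes 120 N, or if a joint passes its speed limit or range.

## Robot

A 7-joint arm with a two-finger parallel gripper is mounted at the origin on a cart in front of the work surface, level with it; the furniture and walls round the work are solid. World frame = base frame: x ahead of the robot, y to its left, z up, the work surface at z = 0. Lengths are in m, angles in degrees, forces in N, time in s.
With the tool pointing down it reaches from about 0.425 to 0.875 m from the base axis. Payload 4.7 kg.
Tool frame: the origin (TCP) lies at the very end of the fingers, on their centre line; the grasp point (between the pads) lies 19 mm behind it; z points along the fingers, y is the direction in which the jaws open and shut (so a half turn about z gives the same grasp; the last joint's range is limited). The gripper opens to 87 mm and grips with 3 to 60 N. Pads are 19 mm wide; open, the fingers measure 117 mm over their backs; the gripper's body (75 mm by 190 mm) begins 51 mm behind the grasp point.
Start: joints at [73.459, 18.392, -4.016, 83.108, 1.295, 78.541, -3.26], TCP at [0.194, -0.62, 0.223] pointing down, gripper open.
Joint ranges: [-163.93, 163.93], [-17.29, 119.83], [-79.2, 71.16], [3.27, 140.29], [-89.18, 269.18], [5.43, 117.66], [-154.24, 154.24]. Speed limits (degrees/s): [147.25, 147.25, 180, 180, 180, 180, 180].

## Interface

Orientations are given as [roll, pitch, yaw] about the fixed x, y, z axes, in that order (R = Rz(yaw) Ry(pitch) Rx(roll)).
In Python, from cell import env gives the robot as it stands.
- The arm moves only by the tool servo_tool, never from a script. Its argument "increments" is a list that holds one entry, the list of rows, each a list of 7 numbers: the shift along the tool's x, y, z in m, then the turn, a rotation vector about the tool's x, y, z in degrees, then the opening, from -1 (shut) to 1 (fully open). In form: [[[dx, dy, dz, rx, ry, rz, fingers], ...]]. A call has 1 to 20 rows; each row is the pose to reach, as a shift and turn from the pose commanded when the call began, along the tool's axes at that moment; what a row does not reach only later rows make up. A row lasts 1/10 s, in which the tool goes at most 50 mm and 8.59 degrees, less where a joint would pass 70% of its speed; a pose out of reach is approached as far as the arm can. A call with a gripper value outside its range is refused whole. The fingers move at their own pace and stop on an object; "squeeze" is the grip in N (left out, the last holds). Time passes only in rows, so rows that repeat a pose let the fingers close. It gives the time, the measured TCP pose, the force and the opening at its end, in the units of the state.
- env.get_obs(): the state, without advancing time (a new reading comes with each control period).
- env.read_camera(name): name is "side" or "top" or "wrist"; returns a dict with "frame" (400x640x3 uint8, blue, green, red), "intrinsics" (3x3 intrinsics, pixels), "rvec" (rotation vector, rad) and "tvec" (3), from world to camera coordinates, as OpenCV has them. Camera axes: x right, y down, z forward; pixel columns grow to the right and rows downward; lengths in m; the calibration is good to about 2 mm. The wrist camera is an equidistant fisheye: a pixel r from the principal point sees the ray r / f radians off the axis. A picture is of the moment at which its call begins. There is no depth.
- env.sign_off(): hands the job in, once; it reports no verdict.
The state is a dict: "time_s": time; "qpos": joint angles; "joint_velocities": joint speeds; "effort": joint torques, N m; "tool_pos": TCP position; "tool_rot": TCP orientation; "force": force on the tool from outside, world axes, zero at the start; "wrist_torque": the same for the moment, N m; "grip_width": finger opening in m.
Only numpy, scipy, OpenCV 4.12 (cv2) and the standard library are available. Lean on these libraries where they do the work, as an engineer would, in place of code of your own. Each camera call takes 0.05 s, during which the arm holds its last target.

## Working session

There is one attempt and no reset: what is moved stays moved. The work goes in short steps, Python scripts to look and compute and a tool call to move; the robot and the scene stay as the last step left them, time stands still between calls to the robot, and variables do not carry over. Pictures are saved under pics/ and viewed, and the job is handed in when it is done.

Besides the shell and the picture viewer there is one more tool, called after "Call:" as name([rows], argument=value, ...), one row to a line, values as JSON. servo_tool: Moves the arm, as the interface text tells. Its arguments: {"type":"object","properties":{"increments":{"type":"array","items":{"type":"array","items":{"type":"array","items":{"type":"number"}}}},"squeeze":{"type":"number"}},"required":["increments"]}

```bash
mkdir -p pics; ls
python3 - <<'E'
from cell import env
import cv2
o=env.get_obs(); print(o)
for n in ["side","top","wrist"]:
    c=env.read_camera(n); cv2.imwrite(f"pics/{n}0.png",c["frame"]); print(n,c["intrinsics"].tolist(),c["rvec"],c["tvec"])
E
```

```text
pics
{'time_s': 0.0, 'qpos': array([73.45907894, 18.4393241 , -4.01354645, 83.17504448,  1.29417059,
       78.5402815 , -3.26159503]), 'joint_velocities': array([ 0.00588867,  0.02573122, -0.00289169, -0.00876835, -0.00373635,
       -0.0177694 , -0.02118434]), 'effort': array([-2.76991696e-04, -4.91295326e+01, -4.04038550e-01, -3.12532139e+01,
       -6.40063081e-02,  4.35277924e-02,  1.67556700e-04]), 'tool_pos': array([ 0.19359297, -0.61992249,  0.22145699]), 'tool_rot': array([-1.79890538e+02,  5.55785775e-03,  1.73470349e+01]), 'force': array([-0.03015948, -0.92811862,  0.82786696]), 'wrist_torque': array([-0.01329394,  0.04110561,  0.01795982]), 'grip_width': 0.08688733568266355}
side [[378.6063241965496, 0.0, 320.0761908804458], [0.0, 378.6063241965496, 196.07118116360297], [0.0, 0.0, 1.0]] [ 0.51521372 -2.34831897  1.6319053 ] [0.50503772 0.14651372 1.01911532]
top [[476.211907814256, 0.0, 324.24331567600854], [0.0, 476.211907814256, 194.71271110542008], [0.0, 0.0, 1.0]] [ 2.13046578 -1.84503505  0.37216558] [-0.1611193   0.55384678  1.55254003]
wrist [[309.70691628693146, 0.0, 322.62908130831164], [0.0, 309.70691628693146, 203.54041912002012], [0.0, 0.0, 1.0]] [-2.35915943  1.73286565  0.22824783] [-0.64813242 -0.03122129  0.39044475]
```

View pics/side0.png

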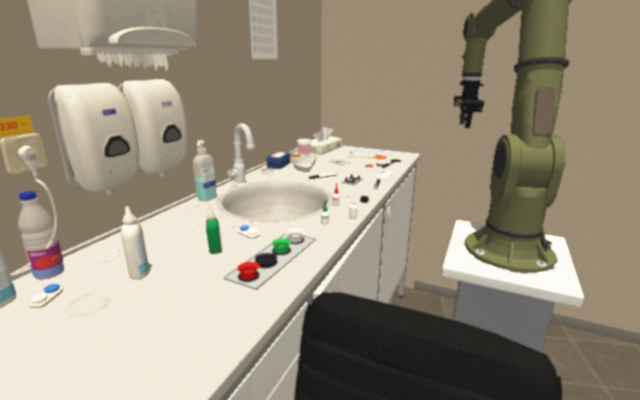

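View pics/top0.png

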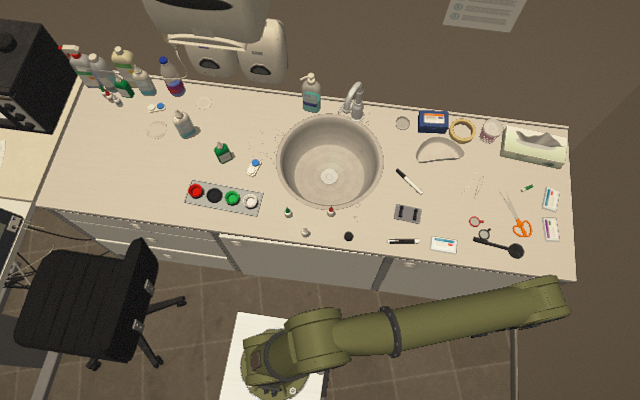

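View pics/wrist0.png

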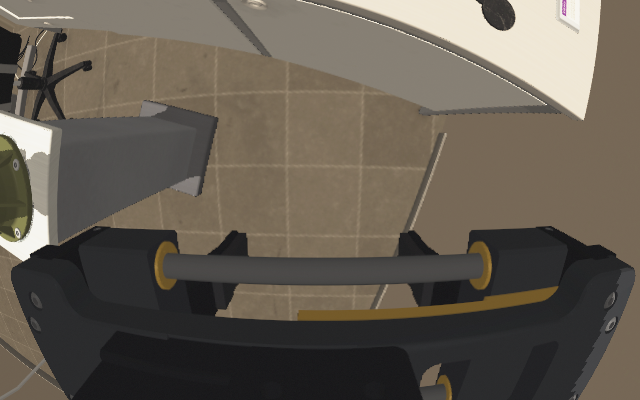

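The top view shows the cups at red (196,191), black (214,195), green (232,198) and white (251,202). The bottles are at green (288,212), red (331,211) and white (305,232), with the loupe at (348,236), penlight at (403,241) and cradle at (407,213).

```bash
cat > h.py <<'E'
import numpy as np, cv2
from cell import env
from scipy.spatial.transform import Rotation as R
def ray(c,u,v,fish=False):
    K=c["intrinsics"];Rm=cv2.Rodrigues(np.array(c["rvec"],float))[0];t=np.array(c["tvec"],float).ravel()
    x=(u-K[0,2])/K[0,0];y=(v-K[1,2])/K[1,1]
    if fish:
        r=np.hypot(x,y);s=np.sin(r)/r if r>1e-9 else 1;d=np.array([x*s,y*s,np.cos(r)])
    else: d=np.array([x,y,1.])
    return -Rm.T@t, Rm.T@d
def at(c,u,v,z,fish=False):
    o,d=ray(c,u,v,fish);return o+d*(z-o[2])/d[2]
def proj(c,p,fish=False):
    K=c["intrinsics"];Rm=cv2.Rodrigues(np.array(c["rvec"],float))[0];t=np.array(c["tvec"],float).ravel()
    q=Rm@np.array(p,float)+t
    if fish:
        h=np.hypot(q[0],q[1]);r=np.arctan2(h,q[2]);x,y=q[0]/h*r,q[1]/h*r
    else:x,y=q[0]/q[2],q[1]/q[2]
    return np.array([K[0,0]*x+K[0,2],K[1,1]*y+K[1,2]])
def crop(c,name,u0,v0,u1,v1,s):
    cv2.imwrite(f"pics/{name}.png",cv2.resize(c["frame"][v0:v1,u0:u1],None,fx=s,fy=s,interpolation=cv2.INTER_CUBIC))
E
python3 - <<'E'
from h import *
np.set_printoptions(precision=4,suppress=True)
c=env.read_camera("top")
for n,u,v,z in [("wr",196,191,.02),("nest",214,195,.016),("wg",232,198,.02),("ww",251,202,.02),("dg",288,212,.04),("dr",331,211,.04),("dw",305,232,.04),("loupe",348,236,.02),("pen",403,241,.01),("cr",407,213,.015),("gz",444,244,.009)]:
    print(n,at(c,u,v,z))
crop(c,"topL",170,170,370,260,4)
crop(c,"topR",320,190,470,260,5)
w=env.read_camera("wrist");o,d=ray(w,322.6,203.5,True);print(o,d,env.get_obs()["tool_pos"])
E
```

```text
wr [0.5559 0.3986 0.02  ]
nest [0.5512 0.3299 0.016 ]
wg [0.5475 0.2602 0.02  ]
ww [0.5419 0.1876 0.02  ]
dg [0.5154 0.0435 0.04  ]
dr [ 0.5413 -0.1093  0.04  ]
dw [ 0.4494 -0.0291  0.04  ]
loupe [ 0.463  -0.1818  0.02  ]
pen [ 0.4758 -0.3791  0.01  ]
cr [ 0.5828 -0.3844  0.015 ]
gz [ 0.4859 -0.5251  0.009 ]
[ 0.2601 -0.5991  0.3838] [-0.2438 -0.0736 -0.967 ] [ 0.1937 -0.6202  0.222 ]
```

View pics/topL.png

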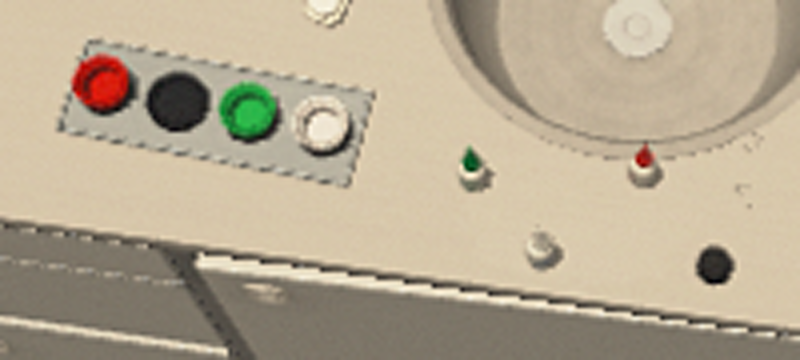

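View pics/topR.png

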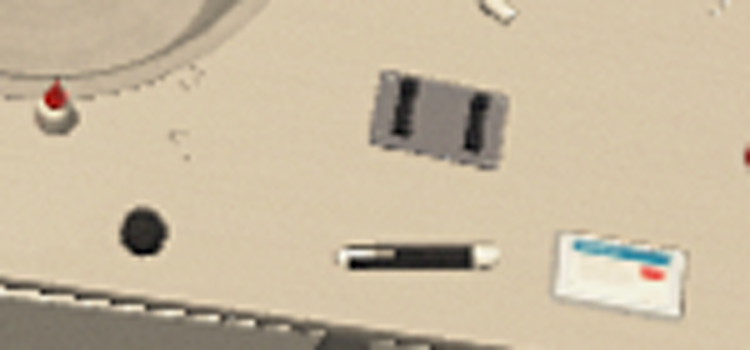

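Call:
servo_tool([
  [[0.399, -0.42, -0.03, 0, 0, 17.3, 1], [0.399, -0.42, -0.03, 0, 0, 17.3, 1], [0.399, -0.42, -0.03, 0, 0, 17.3, 1], [0.399, -0.42, -0.03, 0, 0, 17.3, 1], [0.399, -0.42, -0.03, 0, 0, 17.3, 1], [0.399, -0.42, -0.03, 0, 0, 17.3, 1], [0.399, -0.42, -0.03, 0, 0, 17.3, 1], [0.399, -0.42, -0.03, 0, 0, 17.3, 1], [0.399, -0.42, -0.03, 0, 0, 17.3, 1], [0.399, -0.42, -0.03, 0, 0, 17.3, 1], [0.399, -0.42, -0.03, 0, 0, 17.3, 1], [0.399, -0.42, -0.03, 0, 0, 17.3, 1], [0.399, -0.42, -0.03, 0, 0, 17.3, 1], [0.399, -0.42, -0.03, 0, 0, 17.3, 1], [0.399, -0.42, -0.03, 0, 0, 17.3, 1], [0.399, -0.42, -0.03, 0, 0, 17.3, 1], [0.399, -0.42, -0.03, 0, 0, 17.3, 1]],
])

```text
time_s: 1.95
tool_pos: [0.449, -0.1017, 0.2524]
tool_rot: [180.0, 0.0, -0.1]
force: [0.0, -0.0, -0.7]
grip_width: 0.087
```

Run:
```python
from h import *
w=env.read_camera("wrist");cv2.imwrite("pics/w1.png",w["frame"]);np.save("w1.npy",w,allow_pickle=True)
o=env.get_obs();print(o["time_s"],o["tool_pos"],o["tool_rot"],o["qpos"])
```

```text
2.0 [ 0.44907085 -0.10150128  0.25243765] [ 1.79998313e+02  1.33185396e-02 -6.07483849e-02] [ 43.69498669  -5.13565347 -31.89061298 105.02243895  -2.75347941
  79.36600172 -77.64399545]
```

View pics/w1.png

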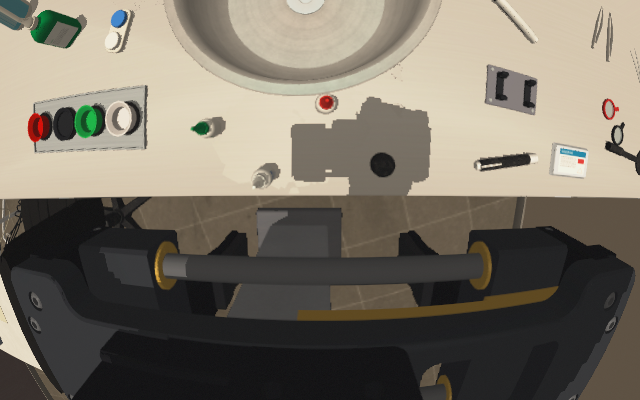

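The wrist view shows everything: red bottle at (326,102), green (205,127), white (263,175), loupe (382,165), penlight from (476,164) to (536,158), cradle (511,90) and the cups along the left.

Run:
```python
from h import *
w=np.load("w1.npy",allow_pickle=True).item()
np.set_printoptions(precision=4,suppress=True)
crop(w,"w1a",150,80,420,200,2.9)
crop(w,"w1b",440,50,600,190,5)
crop(w,"w1c",10,70,160,165,5)
```

```text
(no output)
```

View pics/w1a.png

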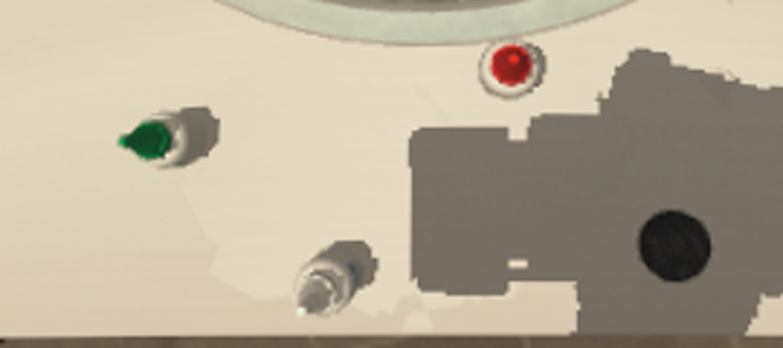

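View pics/w1b.png

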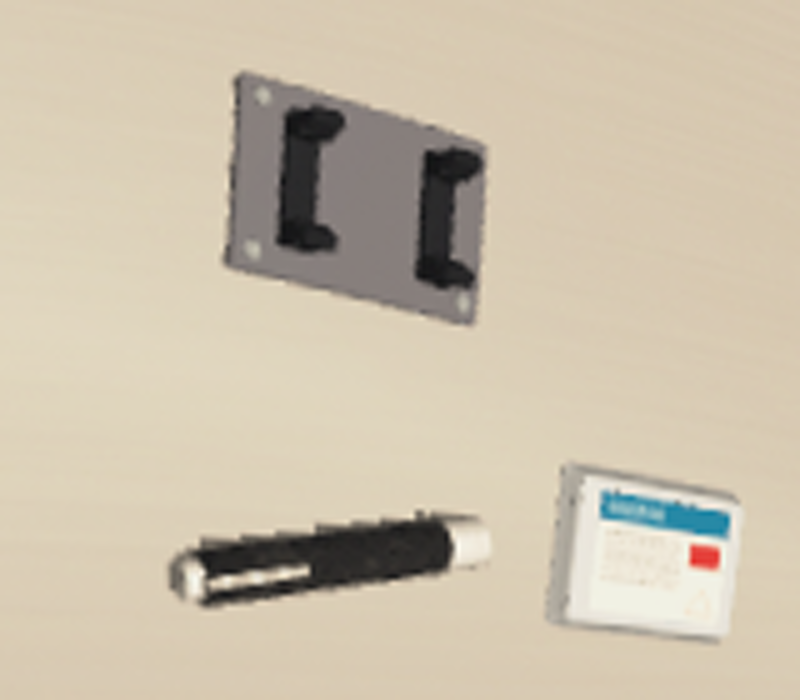

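View pics/w1c.png

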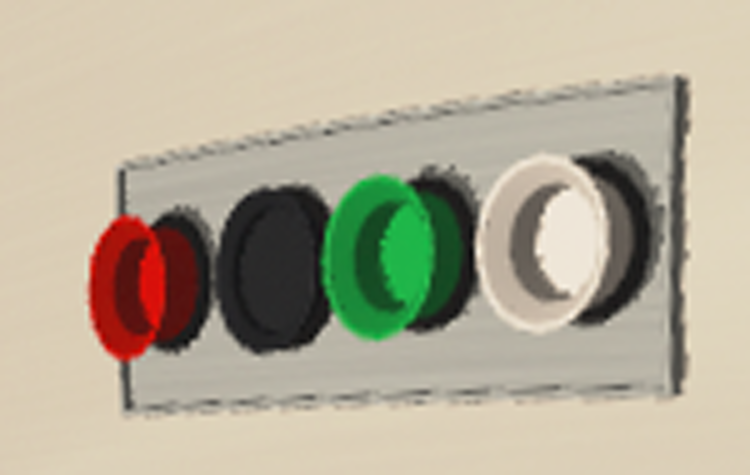

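Run:
```python
from h import *
w=np.load("w1.npy",allow_pickle=True).item()
np.set_printoptions(precision=4,suppress=True)
def A(n,u,v,z,u0,v0,s):
    p=at(w,u0+(u+.5)/s-.5,v0+(v+.5)/s-.5,z,True); print(n,p[:2]); return p
a=(150,80,2.9);b=(440,50,5);c=(10,70,5)
A("red tip",513,60,.084,*a);A("red shoulder",511,68,.046,*a);A("green tip",121,141,.08,*a);A("green foot R edge",188,150,.02,*a)
A("white tip",302,311,.088,*a);A("loupe",675,246,.02,*a)
A("wr",126,288,.028,*c);A("nest",275,270,.016,*c);A("wg",380,258,.028,*c);A("ww",542,244,.028,*c)
P=[A("cr",u,v,.004,*b) for u,v in [(238,73),(486,146),(474,323),(228,265)]]
P=np.array(P);print("cr c",P.mean(0));d=P[0]-P[1]+P[3]-P[2];print("yaw of y",np.degrees(np.arctan2(-d[0],d[1])),np.linalg.norm(P[0]-P[1]),np.linalg.norm(P[1]-P[2]))
e=[A("pen",u,v,.009,*b) for u,v in [(175,582),(490,540)]];d=e[0]-e[1];print((e[0]+e[1])/2,np.linalg.norm(d),np.degrees(np.arctan2(-d[0],d[1])))
t=env.read_camera("top")
for n,uv,z in [("red tip",(644,150),.084),("green tip",(470,152),.08),("white tip",(541,240),.088),("loupe",(714,266),.02),("wr",(102,83),.028),("nest",(178,101),.016),("wg",(249,111),.028),("ww",(322,124),.028),("bg",(223-170,152-170),0)]:
    print("top",n,at(t,170+uv[0]/4-.4,170+uv[1]/4-.4,z)[:2])
bq=at(t,226,158,0);print(bq)
```

```text
red tip [ 0.5433 -0.105 ]
red shoulder [ 0.5429 -0.1046]
green tip [0.5187 0.0482]
green foot R edge [0.5126 0.0414]
white tip [ 0.4512 -0.0255]
loupe [ 0.4667 -0.1782]
wr [0.5554 0.4044]
nest [0.5511 0.3284]
wg [0.5475 0.2631]
ww [0.5436 0.1942]
cr [ 0.6174 -0.3376]
cr [ 0.6099 -0.4328]
cr [ 0.5528 -0.4281]
cr [ 0.5596 -0.3338]
cr c [ 0.5849 -0.3831  0.004 ]
yaw of y -4.301969331584994 0.09545983932798922 0.0572975415602587
pen [ 0.4669 -0.3181]
pen [ 0.4855 -0.4366]
[ 0.4762 -0.3774  0.009 ] 0.11993642203273136 8.930327735345568
top red tip [ 0.539  -0.1076]
top green tip [0.5168 0.0441]
top white tip [ 0.4425 -0.0315]
top loupe [ 0.4627 -0.1822]
top wr [0.5549 0.3997]
top nest [0.5518 0.3297]
top wg [0.5469 0.2592]
top ww [0.5438 0.1902]
top bg [0.662  0.4823]
[0.7157 0.3248 0.    ]
```

Call:
servo_tool([
  [[0.094, 0.0035, 0.06, 0, 0, 0, 1], [0.094, 0.0035, 0.112, 0, 0, 0, 1], [0.094, 0.0035, 0.112, 0, 0, 0, 1], [0.094, 0.0035, 0.112, 0, 0, 0, 1], [0.094, 0.0035, 0.112, 0, 0, 0, 1], [0.094, 0.0035, 0.112, 0, 0, 0, 1]],
])

```text
time_s: 2.65
tool_pos: [0.544, -0.1043, 0.1424]
tool_rot: [179.9, -0.1, 0.0]
force: [0.0, 0.5, 0.2]
grip_width: 0.0871
```

```bash
cat > snap.py <<'E'
import sys
from h import *
n=sys.argv[1]
w=env.read_camera("wrist");cv2.imwrite(f"pics/{n}.png",w["frame"]);np.save(n+".npy",w,allow_pickle=True)
o=env.get_obs();print(o["time_s"],o["tool_pos"].round(4),o["tool_rot"].round(2),o["qpos"].round(0),o["force"].round(1),o["grip_width"])
E
python3 snap.py w2
```

```text
2.7 [ 0.5442 -0.1044  0.143 ] [ 1.7988e+02 -2.1000e-01  3.0000e-02] [ 39.  13. -35. 102.   8.  68. -88.] [0.6 0.2 0.6] 0.08712652252529163
```

View pics/w2.png

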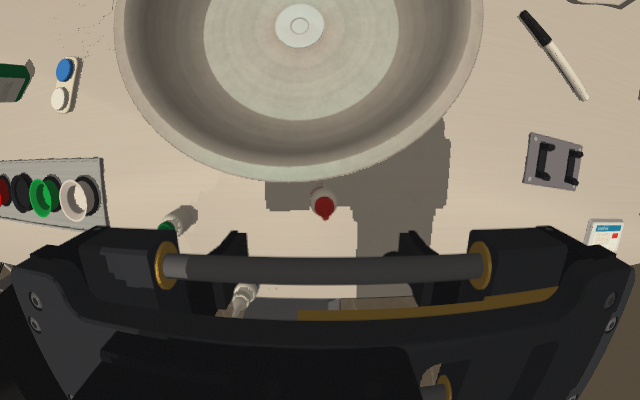

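Red tip is at (325,219), with the body below at about (322,200); next I check those against the TCP projection.

Run:
```python
from h import *
w=np.load("w2.npy",allow_pickle=True).item()
np.set_printoptions(precision=4,suppress=True)
print(at(w,325.5,219,.084,True),at(w,324,204,.048,True),proj(w,(.543,-.105,.084),True),proj(w,(.543,-.105,0),True),proj(w,(.5442,-.1044,.143),True))
for p,z in [((540,158),.004)]: print(at(w,*p,z,True))
crop(w,"w2a",280,150,380,240,7)
```

```text
[ 0.5436 -0.1057  0.084 ] [ 0.5458 -0.1047  0.048 ] [324.5531 219.8212] [324.062  194.5403] [324.1013 249.4167]
[ 0.5898 -0.3566  0.004 ]
```

View pics/w2a.png

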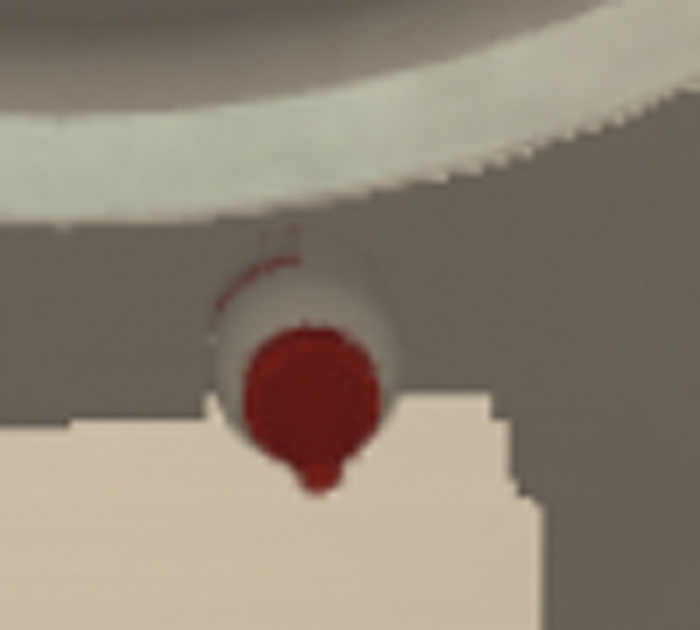

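Call:
servo_tool([
  [[0, 0.0005, 0.05, 0, 0, 0, 0.6], [0, 0.0005, 0.09, 0, 0, 0, 0.6], [0, 0.0005, 0.117, 0, 0, 0, 0.5], [0, 0.0005, 0.117, 0, 0, 0, 0.4], [0, 0.0005, 0.117, 0, 0, 0, 0], [0, 0.0005, 0.117, 0, 0, 0, -1], [0, 0.0005, 0.117, 0, 0, 0, -1], [0, 0.0005, 0.117, 0, 0, 0, -1], [0, 0.0005, 0.117, 0, 0, 0, -1], [0, 0.0005, 0.117, 0, 0, 0, -1], [0, 0.0005, 0.117, 0, 0, 0, -1]],
], squeeze=10)

```text
time_s: 3.8
tool_pos: [0.5437, -0.1047, 0.0239]
tool_rot: [180.0, -0.0, 0.0]
force: [0.5, 0.5, 3.9]
grip_width: 0.0242
```

Call:
servo_tool([
  [[0, 0, -0.02, 0, 0, 0, -1], [0, 0, -0.06, 0, 0, 0, -1], [0, 0, -0.1, 0, 0, 0, -1], [0, 0, -0.136, 0, 0, 0, -1], [0.003, -0.04, -0.136, 0, 0, 0, -1], [0.006, -0.08, -0.136, 0, 0, 0, -1], [0.01, -0.12, -0.136, 0, 0, 0, -1], [0.012, -0.16, -0.136, 0, 0, 0, -1], [0.012, -0.2, -0.136, 0, 0, 0, -1], [0.012, -0.24, -0.136, 0, 0, 0, -1], [0.012, -0.28, -0.136, 0, 0, 0, -1], [0.012, -0.32, -0.136, 0, 0, 0, -1], [0.012, -0.36, -0.136, 0, 0, 0, -1], [0.012, -0.4, -0.136, 0, 0, 0, -1], [0.012, -0.435, -0.136, 0, 0, 0, -1], [0.012, -0.435, -0.136, 0, 0, 0, -1], [0.012, -0.435, -0.136, 0, 0, 0, -1], [0.012, -0.435, -0.136, 0, 0, 0, -1]],
])

```text
time_s: 5.6
tool_pos: [0.5555, 0.329, 0.159]
tool_rot: [179.9, 0.0, -0.0]
force: [0.6, -0.9, -0.9]
grip_width: 0.0243
```

```bash
python3 snap.py w3
```

```text
5.65 [0.5557 0.3286 0.1591] [ 1.7992e+02  1.0000e-02 -8.0000e-02] [   1.   26.  -45.   87.   19.   74. -136.] [ 0.1  0.  -0. ] 0.024215901340490384
```

View pics/w3.png

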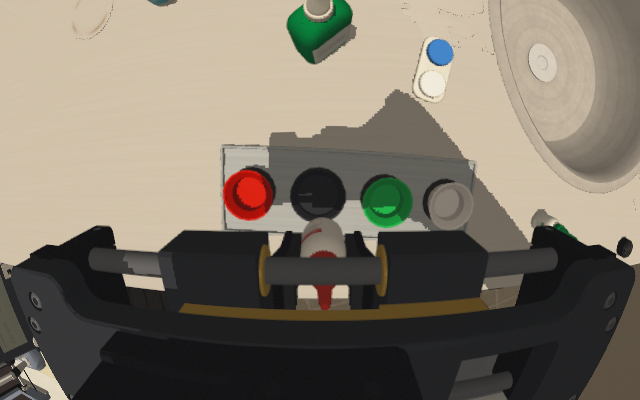

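Rims are at red (248,195), nest (318,195), green (386,202) and white (450,204). The held bottle sits upright between the fingers.

Run:
```python
from h import *
w=np.load("w3.npy",allow_pickle=True).item()
np.set_printoptions(precision=4,suppress=True)
crop(w,"w3a",210,135,490,240,2.85)
for n,u,v,z in [("r",248.5,194.5,.028),("n",318,195,.016),("g",387,202,.028),("w",450,204,.028)]: print(n,at(w,u,v,z,True))
im=w["frame"].copy()
for p in [(.5554,.404),(.5475,.263),(.5436,.194)]:
    for z,r in ((.028,.0265),(.028,.0235)):
        q=np.array([proj(w,(p[0]+r*np.cos(a),p[1]+r*np.sin(a),z),True) for a in np.linspace(0,6.28,40)])
        cv2.polylines(im,[np.round(q*16).astype(int)],True,(255,255,0),1,shift=4)
w["frame"]=im;crop(w,"w3b",210,135,490,240,2.85)
```

```text
r [0.5569 0.4031 0.028 ]
n [0.5534 0.3344 0.016 ]
g [0.5492 0.2659 0.028 ]
w [0.5471 0.1975 0.028 ]
```

View pics/w3b.png

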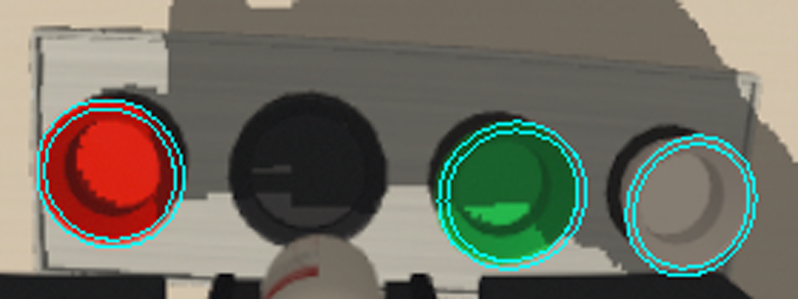

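Call:
servo_tool([
  [[0.001, -0.04, 0, 0, 0, 5, -1], [0.001, -0.0755, 0, 0, 0, 10, -1], [0.001, -0.0755, 0, 0, 0, 10, -1], [0.001, -0.0755, 0.02, 0, 0, 10, -1], [0.001, -0.0755, 0.06, 0, 0, 10, -1], [0.001, -0.0755, 0.08, 0, 0, 10, -1], [0.001, -0.0755, 0.08, 0, 0, 10, -1], [0.001, -0.0755, 0.08, 0, 0, 10, -1]],
])

```text
time_s: 6.45
tool_pos: [0.5568, 0.4048, 0.08]
tool_rot: [180.0, -0.0, -10.0]
force: [-0.2, -0.5, -0.1]
grip_width: 0.0239
```

```bash
python3 snap.py w4
```

```text
6.5 [0.5572 0.4057 0.0812] [-1.7992e+02 -1.0000e-01 -1.0020e+01] [ -11.   34.  -39.   85.   22.   69. -153.] [-0.3 -0.5  0.5] 0.02422546538659943
```

View pics/w4.png

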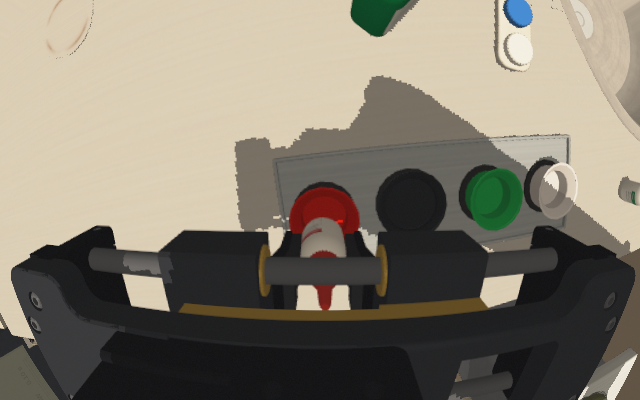

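Call:
servo_tool([
  [[0, 0, 0, 0, 0, -6, -1], [0, 0, 0, 0, 0, -12, -1], [0, 0, 0, 0, 0, -18, -1], [0, 0, 0, 0, 0, -25, -1], [0, 0, 0, 0, 0, -25, -1], [0, 0, 0, 0, 0, -25, -1]],
])

```text
time_s: 7.1
tool_pos: [0.5568, 0.4062, 0.081]
tool_rot: [-180.0, -0.1, 14.9]
force: [1.1, 0.8, -0.4]
grip_width: 0.0238
```

```bash
python3 snap.py w5
```

```text
7.15 [0.5567 0.4062 0.0807] [-1.7997e+02 -1.0000e-01  1.4880e+01] [  -8.   35.  -43.   85.   25.   70. -130.] [0.5 0.7 0.4] 0.024045550663209146
```

View pics/w5.png

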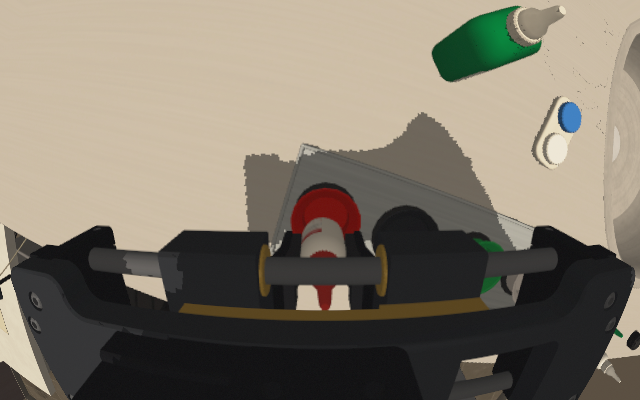

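Run:
```python
from h import *
w=np.load("w5.npy",allow_pickle=True).item()
im=w["frame"].copy()
for p,col in [((.5567,.404),(255,255,0)),((.5567,.4062),(0,255,0))]:
  for r in (.0265,):
    q=np.array([proj(w,(p[0]+r*np.cos(a),p[1]+r*np.sin(a),.028),True) for a in np.linspace(0,6.28,60)])
    cv2.polylines(im,[np.round(q*16).astype(int)],True,col,1,shift=4)
w["frame"]=im;crop(w,"w5b",260,160,400,320,4)
```

```text
(no output)
```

View pics/w5b.png

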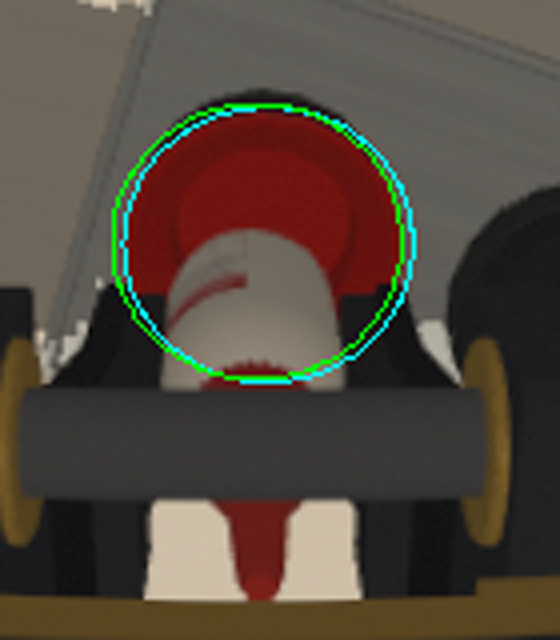

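Call:
servo_tool([
  [[-0.0015, 0.002, 0.015, 0, 0, 0, -1], [-0.0015, 0.002, 0.03, 0, 0, 0, -1], [-0.0015, 0.002, 0.04, 0, 0, 0, -1], [-0.0015, 0.002, 0.045, 0, 0, 0, -1], [-0.0015, 0.002, 0.048, 0, 0, 0, -1], [-0.0015, 0.002, 0.048, 0, 0, 0, -1], [-0.0015, 0.002, 0.048, 0, 0, 0, -1]],
])

```text
time_s: 7.85
tool_pos: [0.5553, 0.4037, 0.0318]
tool_rot: [180.0, -0.0, 15.0]
force: [-0.6, -1.2, 2.9]
grip_width: 0.0239
```

Call:
servo_tool([
  [[0, 0, 0, 0, 0, 0, -0.2], [0, 0, 0, 0, 0, 0, 0.05], [0, 0, 0, 0, 0, 0, 0.05], [0, 0, 0, 0, 0, 0, 0.05], [0, 0, 0, 0, 0, 0, 0.05], [0, 0, -0.03, 0, 0, 0, 0.05], [0, 0, -0.07, 0, 0, 0, 0.05], [0, 0, -0.11, 0, 0, 0, 0.05], [0, 0, -0.14, 0, 0, 0, 0.05], [0, 0, -0.14, 0, 0, 0, 0.05]],
])

```text
time_s: 8.85
tool_pos: [0.5569, 0.4061, 0.1774]
tool_rot: [-179.8, -0.5, 15.0]
force: [-0.8, 0.6, 0.6]
grip_width: 0.0454
```

```bash
python3 snap.py w6
```

```text
8.9 [0.556  0.4049 0.1745] [-179.9    -0.28   15.05] [  -7.   31.  -45.   80.   22.   78. -127.] [ 0.4  0.4 -1.1] 0.04538795804516529
```

View pics/w6.png

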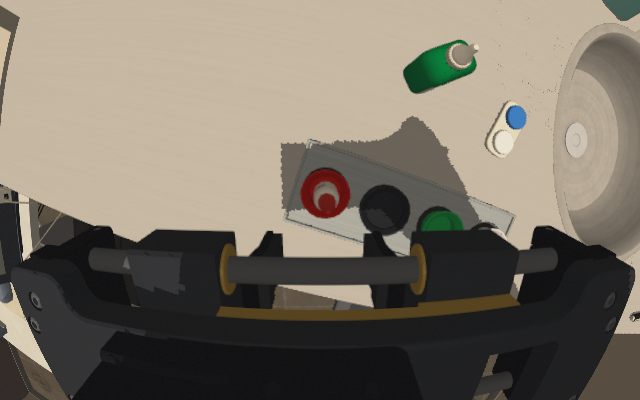

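Call:
servo_tool([
  [[-0.016, 0.042, 0.0, 0, 0, 3, 0.05], [-0.032, 0.084, 0.0, 0, 0, 6, 0.05], [-0.048, 0.126, 0.0, 0, 0, 9, 0.5], [-0.064, 0.168, 0.0, 0, 0, 12, 0.5], [-0.08, 0.21, 0.0, 0, 0, 15, 0.5], [-0.096, 0.252, 0.01, 0, 0, 15, 0.5], [-0.112, 0.294, 0.02, 0, 0, 15, 0.5], [-0.128, 0.336, 0.02, 0, 0, 15, 0.5], [-0.128, 0.336, 0.02, 0, 0, 15, 0.5], [-0.128, 0.336, 0.02, 0, 0, 15, 0.5], [-0.128, 0.336, 0.02, 0, 0, 15, 0.5]],
])

```text
time_s: 10.0
tool_pos: [0.5183, 0.0473, 0.151]
tool_rot: [-180.0, 0.0, 0.1]
force: [0.5, 0.1, -0.4]
grip_width: 0.0652
```

```bash
python3 snap.py w7;python3 - <<'E'
from h import *
w=np.load("w7.npy",allow_pickle=True).item()
print(proj(w,(.519,.047,.08),True))
crop(w,"w7a",260,140,400,250,5)
E
```

```text
10.05 [0.5184 0.0477 0.1512] [-1.7996e+02  3.0000e-02  1.9000e-01] [  29.    8.  -40.  106.    6.   68. -103.] [ 0.1  0.4 -0.3] 0.06544553455098807
[324.08990923 212.54493694]
```

View pics/w7a.png

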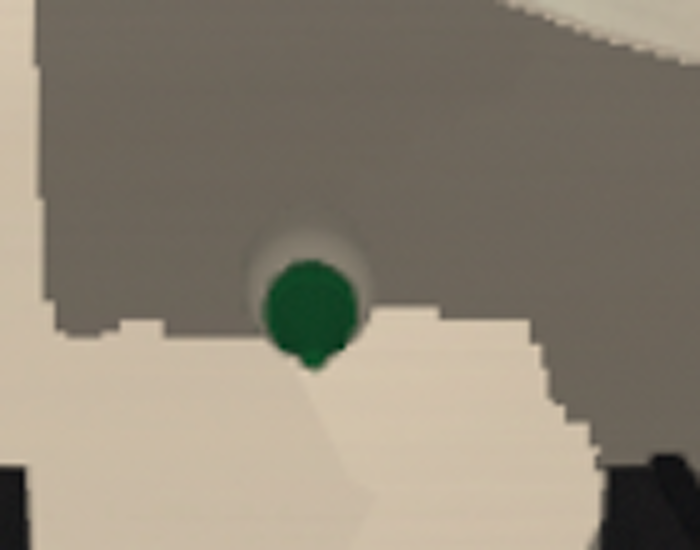

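Green tip at (323,213) is within a pixel of the prediction, so I descend on it.

Call:
servo_tool([
  [[0.0005, 0, 0.04, 0, 0, 0, 0.4], [0.0005, 0, 0.08, 0, 0, 0, 0.4], [0.0005, 0, 0.11, 0, 0, 0, 0.4], [0.0005, 0, 0.128, 0, 0, 0, 0.4], [0.0005, 0, 0.128, 0, 0, 0, 0.3], [0.0005, 0, 0.128, 0, 0, 0, 0], [0.0005, 0, 0.128, 0, 0, 0, -1], [0.0005, 0, 0.128, 0, 0, 0, -1], [0.0005, 0, 0.128, 0, 0, 0, -1], [0.0005, 0, 0.128, 0, 0, 0, -1], [0.0005, 0, 0.128, 0, 0, 0, -1]],
], squeeze=10)

```text
time_s: 11.15
tool_pos: [0.5197, 0.0459, 0.024]
tool_rot: [180.0, -0.1, 0.0]
force: [-0.3, 0.3, 1.6]
grip_width: 0.024
```

Call:
servo_tool([
  [[0, 0, -0.02, 0, 0, 0, -1], [0, 0, -0.05, 0, 0, 0, -1], [0, 0, -0.08, 0, 0, 0, -1], [0.004, -0.03, -0.1, 0, 0, 0, -1], [0.01, -0.07, -0.1, 0, 0, 0, -1], [0.016, -0.11, -0.1, 0, 0, 0, -1], [0.022, -0.15, -0.1, 0, 0, 0, -1], [0.028, -0.19, -0.1, 0, 0, 0, -1], [0.0295, -0.218, -0.09, 0, 0, 0, -1], [0.0295, -0.218, -0.07, 0, 0, 0, -1], [0.0295, -0.218, -0.06, 0, 0, 0, -1], [0.0295, -0.218, -0.06, 0, 0, 0, -1], [0.0295, -0.218, -0.06, 0, 0, 0, -1]],
])

```text
time_s: 12.45
tool_pos: [0.5489, 0.2628, 0.0837]
tool_rot: [180.0, 0.0, -0.1]
force: [0.7, -0.5, -0.2]
grip_width: 0.0239
```

```bash
python3 snap.py w8;python3 - <<'E'
from h import *
w=np.load("w8.npy",allow_pickle=True).item()
im=w["frame"].copy()
q=np.array([proj(w,(.549+.0265*np.cos(a),.264+.0265*np.sin(a),.028),True) for a in np.linspace(0,6.28,60)])
cv2.polylines(im,[np.round(q*16).astype(int)],True,(255,255,0),1,shift=4)
w["frame"]=im;crop(w,"w8b",200,140,460,320,3)
E
```

```text
12.5 [0.5492 0.2631 0.0842] [ 1.7999e+02 -6.0000e-02 -5.0000e-02] [   6.   25.  -43.   97.   19.   65. -132.] [ 0.4 -0.6  1.2] 0.023803381887265204
```

View pics/w8b.png

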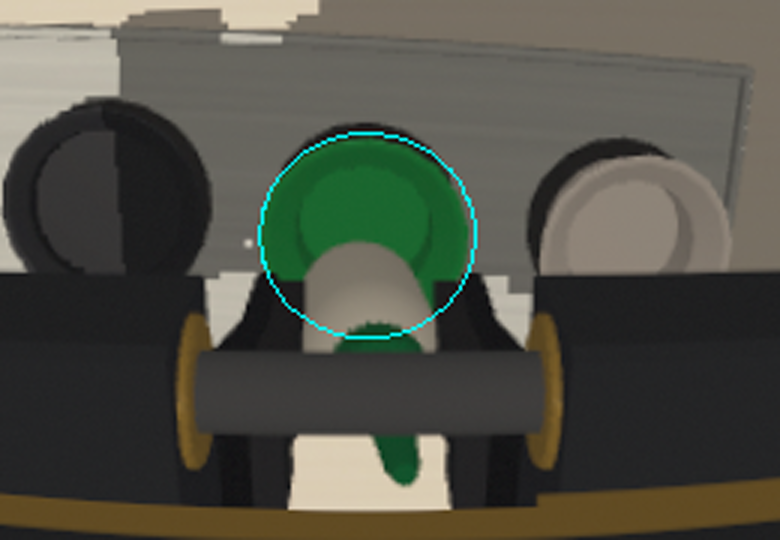

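The held green bottle leans a little, with its tip at about (335,300). I'll quantify the tilt.

Run:
```python
from h import *
for n,p,L in (("w8",(.5492,.2631,.1032),(.038,-.042)),("w5",(.5567,.4062,.0997),(.041,-.043))):
    w=np.load(n+".npy",allow_pickle=True).item()
    for th in (0,4,8,12):
        t=np.radians(th)
        print(n,th,[proj(w,(p[0],p[1]-l*np.sin(t),p[2]+l*np.cos(t)),True).round(1) for l in L])
w=np.load("w8.npy",allow_pickle=True).item();crop(w,"w8c",280,200,370,320,5)
```

```text
w8 0 [array([323.7, 305.1]), array([323.4, 234.9])]
w8 4 [array([330.3, 304.9]), array([318.7, 235. ])]
w8 8 [array([336.9, 304.5]), array([314.1, 235.1])]
w8 12 [array([343.4, 303.8]), array([309.5, 235.4])]
w5 0 [array([324., 309.]), array([323.8, 234.9])]
w5 4 [array([331.1, 310.4]), array([319.2, 233.8])]
w5 8 [array([338. , 311.4]), array([314.7, 232.9])]
w5 12 [array([344.7, 312.1]), array([310.2, 232. ])]
```

View pics/w8c.png

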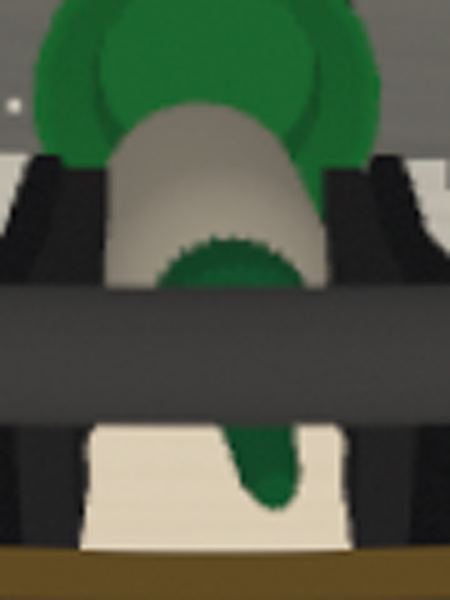

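Call:
servo_tool([
  [[-0.001, 0, 0, -3, 0, 0, -1], [-0.001, 0, 0, -5.5, 0, 0, -1], [-0.001, 0, 0, -5.5, 0, 0, -1], [-0.001, 0, 0, -5.5, 0, 0, -1]],
])

```text
time_s: 12.9
tool_pos: [0.5479, 0.264, 0.0842]
tool_rot: [174.6, -0.1, 0.0]
force: [0.9, -0.6, -0.6]
grip_width: 0.0241
```

```bash
python3 snap.py w9;python3 - <<'E'
from h import *
w=np.load("w9.npy",allow_pickle=True).item()
im=w["frame"].copy()
q=np.array([proj(w,(.548+.0265*np.cos(a),.264+.0265*np.sin(a),.028),True) for a in np.linspace(0,6.28,60)])
cv2.polylines(im,[np.round(q*16).astype(int)],True,(255,255,0),1,shift=4)
p=env.get_obs()["tool_pos"]+np.array([0,.0018,.019])
for l in (-.042,.0,.038): cv2.circle(im,tuple(np.round(proj(w,p+[0,0,l],True)).astype(int)),1,(255,0,255),-1)
w["frame"]=im;crop(w,"w9b",250,160,400,320,4)
E
```

```text
12.95 [0.548  0.2634 0.084 ] [ 1.7453e+02 -5.0000e-02 -0.0000e+00] [   2.   27.  -41.   95.   23.   69. -136.] [-0.4 -0.3 -1.1] 0.023972127512792714
```

View pics/w9b.png

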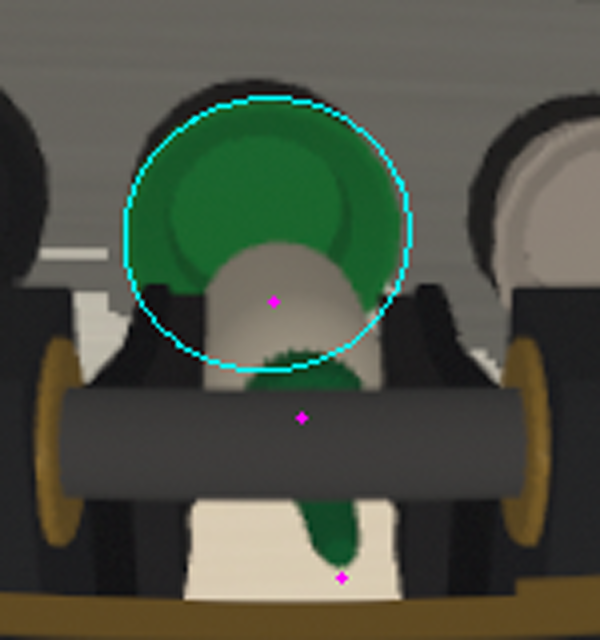

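Call:
servo_tool([
  [[0, -0.0005, 0.015, 0, 0, 0, -1], [0, -0.002, 0.03, 0, 0, 0, -1], [0, -0.003, 0.04, 0, 0, 0, -1], [0, -0.0035, 0.046, 0, 0, 0, -1], [0, -0.004, 0.05, 0, 0, 0, -1], [0, -0.004, 0.05, 0, 0, 0, -1], [0, -0.004, 0.05, 0, 0, 0, -1]],
])

```text
time_s: 13.65
tool_pos: [0.5477, 0.2635, 0.0336]
tool_rot: [174.5, -0.0, 0.1]
force: [-0.3, -0.5, -0.4]
grip_width: 0.0241
```

Call:
servo_tool([
  [[0, 0, 0.001, 0, 0, 0, -1], [0, 0, 0.0015, 0, 0, 0, -1], [0, 0, 0.0015, 0, 0, 0, -1]],
])

```text
time_s: 13.95
tool_pos: [0.5476, 0.2631, 0.032]
tool_rot: [174.5, -0.0, 0.1]
force: [-0.0, 0.4, -0.2]
grip_width: 0.0244
```

Call:
servo_tool([
  [[0, 0, 0.001, 0, 0, 0, -1], [0, 0, 0.0015, 0, 0, 0, -1], [0, 0, 0.0015, 0, 0, 0, -1]],
])

```text
time_s: 14.25
tool_pos: [0.548, 0.2631, 0.0318]
tool_rot: [174.5, -0.1, 0.0]
force: [-1.9, -1.8, 6.9]
grip_width: 0.0242
```

Call:
servo_tool([
  [[0, 0, -0.0005, 0, 0, 0, -0.35], [0, 0, -0.0005, 0, 0, 0, -0.2], [0, 0, -0.0005, 0, 0, 0, 0.05], [0, 0, -0.0005, 0, 0, 0, 0.05], [0, 0, -0.0005, 0, 0, 0, 0.05], [0, 0.002, -0.02, 0, 0, 0, 0.05], [0, 0.005, -0.05, 0, 0, 0, 0.05], [0, 0.009, -0.09, 0, 0, 0, 0.05], [0, 0.013, -0.13, 3, 0, 0, 0.05], [0, 0.013, -0.13, 5.5, 0, 0, 0.05], [0, 0.013, -0.13, 5.5, 0, 0, 0.05]],
])

```text
time_s: 15.35
tool_pos: [0.5487, 0.2612, 0.1621]
tool_rot: [-180.0, -0.2, -0.1]
force: [-0.9, -0.9, -1.6]
grip_width: 0.0456
```

```bash
python3 snap.py w10
```

```text
15.4 [0.5477 0.2614 0.1608] [ 1.7994e+02 -1.0000e-02 -6.0000e-02] [   8.   21.  -44.   93.   15.   72. -129.] [-0.9  0.6  0.1] 0.04585415796643979
```

View pics/w10.png

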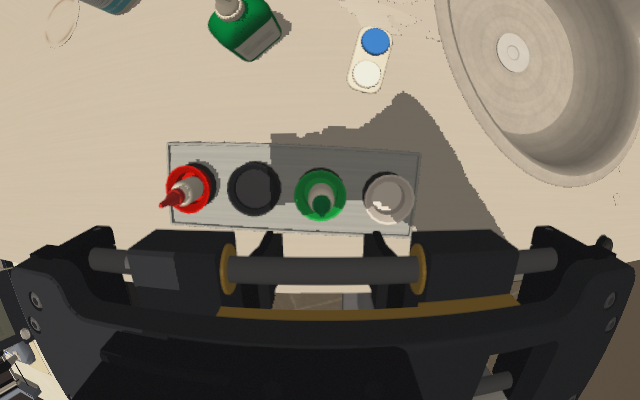

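Red and green stand upright in their cups. White is next.

Call:
servo_tool([
  [[-0.012, 0.04, 0, 0, 0, 0, 0.05], [-0.025, 0.08, 0, 0, 0, 0, 0.05], [-0.039, 0.12, 0, 0, 0, 0, 0.5], [-0.052, 0.16, 0, 0, 0, 0, 0.5], [-0.066, 0.2, 0, 0, 0, 0, 0.5], [-0.08, 0.24, 0, 0, 0, 0, 0.5], [-0.09, 0.27, 0, 0, 0, 0, 0.5], [-0.097, 0.287, 0, 0, 0, 0, 0.5], [-0.097, 0.287, 0, 0, 0, 0, 0.5], [-0.097, 0.287, 0, 0, 0, 0, 0.5]],
])

```text
time_s: 16.4
tool_pos: [0.4504, -0.0236, 0.1602]
tool_rot: [-180.0, 0.1, 0.1]
force: [0.6, 0.2, -0.0]
grip_width: 0.0655
```

```bash
python3 snap.py w11;python3 - <<'E'
from h import *
w=np.load("w11.npy",allow_pickle=True).item()
print(proj(w,(.4512,-.0255,.088),True))
crop(w,"w11a",260,140,400,250,5)
E
```

```text
16.45 [ 0.4507 -0.0231  0.1604] [-1.7995e+02  7.0000e-02  1.6000e-01] [ 36.  -3. -35. 114.  -2.  69. -88.] [0.4 0.1 0.1] 0.06525801285818031
[326.08264862 211.88813951]
```

View pics/w11a.png

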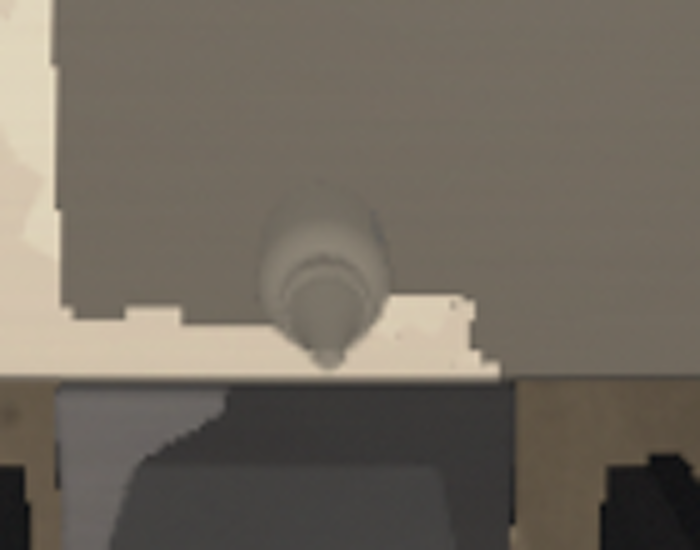

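Call:
servo_tool([
  [[0, 0.0022, 0.04, 0, 0, 0, 0.4], [0, 0.0022, 0.08, 0, 0, 0, 0.4], [0, 0.0022, 0.115, 0, 0, 0, 0.4], [0, 0.0022, 0.1355, 0, 0, 0, 0.3], [0, 0.0022, 0.1355, 0, 0, 0, 0], [0, 0.0022, 0.1355, 0, 0, 0, -0.2], [0, 0.0022, 0.1355, 0, 0, 0, -0.33], [0, 0.0022, 0.1355, 0, 0, 0, -0.4], [0, 0.0022, 0.1355, 0, 0, 0, -1], [0, 0.0022, 0.1355, 0, 0, 0, -1], [0, 0.0022, 0.1355, 0, 0, 0, -1], [0, 0.0022, 0.1355, 0, 0, 0, -1]],
], squeeze=8)

```text
time_s: 17.65
tool_pos: [0.4517, -0.027, 0.0264]
tool_rot: [180.0, -0.1, 0.0]
force: [0.7, 0.3, 5.6]
grip_width: 0.0244
```

Call:
servo_tool([
  [[0, 0, -0.02, 0, 0, 0, -1], [0, 0, -0.05, 0, 0, 0, -1], [0, 0, -0.08, 0, 0, 0, -1], [0.015, -0.03, -0.08, 0, 0, 0, -1], [0.03, -0.07, -0.08, 0, 0, 0, -1], [0.048, -0.11, -0.08, 0, 0, 0, -1], [0.065, -0.15, -0.08, 0, 0, 0, -1], [0.082, -0.19, -0.08, 0, 0, 0, -1], [0.0945, -0.2215, -0.075, 0, 0, 0, -1], [0.0945, -0.2215, -0.063, 0, 0, 0, -1], [0.0945, -0.2215, -0.063, 0, 0, 0, -1], [0.0945, -0.2215, -0.063, 0, 0, 0, -1]],
])

```text
time_s: 18.85
tool_pos: [0.5443, 0.193, 0.0876]
tool_rot: [179.9, 0.1, -0.0]
force: [-0.7, 0.2, 1.0]
grip_width: 0.0246
```

```bash
python3 snap.py w12;python3 - <<'E'
from h import *
w=np.load("w12.npy",allow_pickle=True).item()
im=w["frame"].copy()
q=np.array([proj(w,(.546+.0265*np.cos(a),.1945+.0265*np.sin(a),.028),True) for a in np.linspace(0,6.28,60)])
cv2.polylines(im,[np.round(q*16).astype(int)],True,(255,255,0),1,shift=4)
p=env.get_obs()["tool_pos"]+np.array([0,0,.019])
for l in (-.044,.0,.044): cv2.circle(im,tuple(np.round(proj(w,p+[0,0,l],True)).astype(int)),1,(255,0,255),-1)
w["frame"]=im;crop(w,"w12b",250,160,400,320,4)
E
```

```text
18.9 [0.5449 0.1929 0.0883] [ 1.7992e+02  4.0000e-02 -6.0000e-02] [  14.   21.  -43.  101.   16.   64. -124.] [0.2 0.1 0.6] 0.024831304447196046
```

View pics/w12b.png

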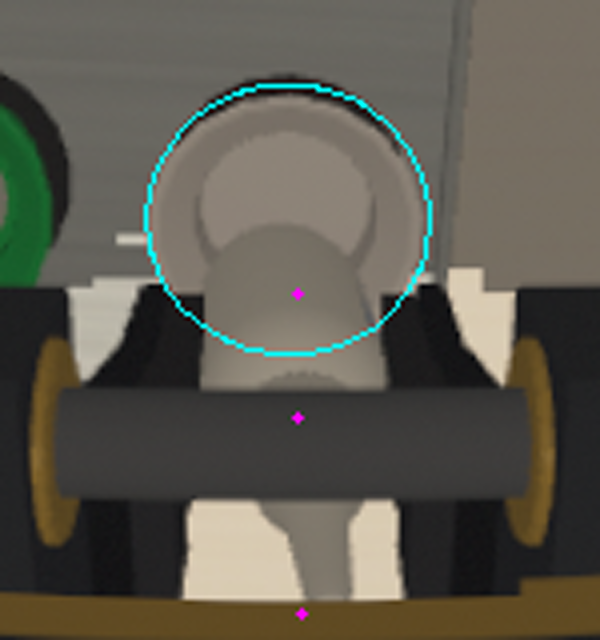

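Call:
servo_tool([
  [[0, 0, 0, -2, 0, 0, -1], [0, 0, 0, -3.7, 0, 0, -1], [0, 0, 0.02, -3.7, 0, 0, -1], [0, 0, 0.035, -3.7, 0, 0, -1], [0, 0, 0.046, -3.7, 0, 0, -1], [0, 0, 0.052, -3.7, 0, 0, -1], [0, 0, 0.053, -3.7, 0, 0, -1], [0, 0, 0.053, -3.7, 0, 0, -1]],
])

```text
time_s: 19.7
tool_pos: [0.5452, 0.1947, 0.0357]
tool_rot: [176.3, -0.0, 0.0]
force: [0.7, -0.6, -0.4]
grip_width: 0.0245
```

```bash
python3 snap.py w13
```

```text
19.75 [0.5454 0.1948 0.0359] [ 1.7631e+02 -3.0000e-02  4.0000e-02] [   9.   26.  -41.  102.   23.   61. -130.] [ 0.6  1.3 -0.1] 0.02454947627591753
```

View pics/w13.png

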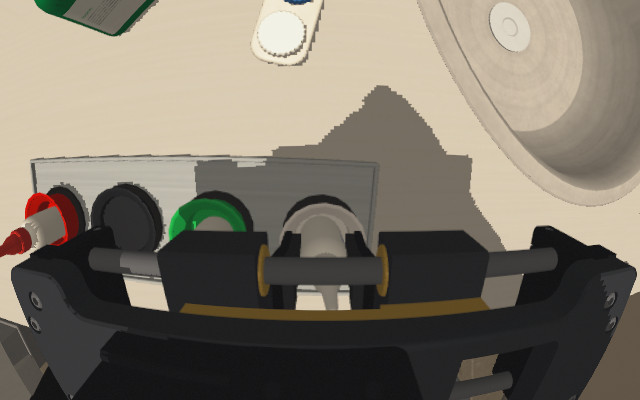

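Call:
servo_tool([
  [[0, 0, 0.001, 0, 0, 0, -1], [0, 0, 0.0015, 0, 0, 0, -1], [0, 0, 0.0015, 0, 0, 0, -1]],
])

```text
time_s: 20.05
tool_pos: [0.5454, 0.1947, 0.0345]
tool_rot: [176.3, -0.1, 0.0]
force: [0.5, 0.1, 0.7]
grip_width: 0.0247
```

Call:
servo_tool([
  [[0, 0, 0.001, 0, 0, 0, -1], [0, 0, 0.0015, 0, 0, 0, -1], [0, 0, 0.0015, 0, 0, 0, -1]],
])

```text
time_s: 20.35
tool_pos: [0.5463, 0.1952, 0.0341]
tool_rot: [176.3, -0.2, 0.1]
force: [0.1, 0.0, 6.4]
grip_width: 0.0245
```

Contact at 6.4 N, so I release, rise and level the tool.

Call:
servo_tool([
  [[0, 0, -0.0005, 0, 0, 0, -0.35], [0, 0, -0.0005, 0, 0, 0, -0.2], [0, 0, -0.0005, 0, 0, 0, 0.05], [0, 0, -0.0005, 0, 0, 0, 0.05], [0, 0, -0.0005, 0, 0, 0, 0.05], [0, 0.0015, -0.02, 0, 0, 0, 0.05], [0, 0.0035, -0.05, 0, 0, 0, 0.05], [0, 0.006, -0.09, 0, 0, 0, 0.05], [0, 0.008, -0.13, 2, 0, 0, 0.05], [0, 0.008, -0.13, 3.7, 0, 0, 0.05], [0, 0.008, -0.13, 3.7, 0, 0, 0.05]],
])

```text
time_s: 21.45
tool_pos: [0.546, 0.1938, 0.164]
tool_rot: [180.0, -0.1, -0.1]
force: [-0.4, -1.7, 0.1]
grip_width: 0.0453
```

```bash
python3 snap.py w14
```

```text
21.5 [0.5451 0.1939 0.1627] [ 1.7993e+02 -0.0000e+00 -4.0000e-02] [  16.   17.  -45.   97.   12.   71. -122.] [ 0.2 -0.8  0. ] 0.04593290086341696
```

View pics/w14.png

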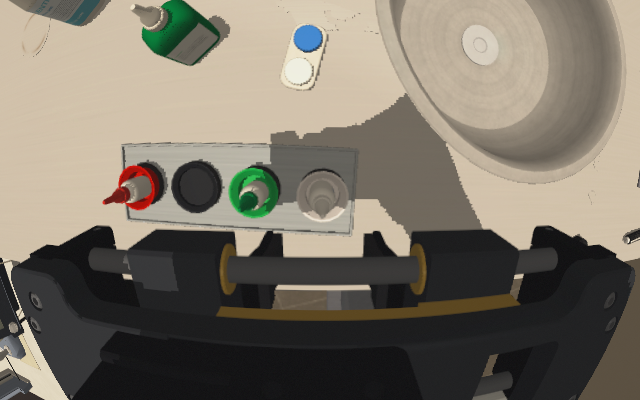

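All three bottles are upright in their cups. Now the loupe, with the jaws turned 90°.

Call:
servo_tool([
  [[-0.006, 0.03, 0, 0, 0, -8, 0.05], [-0.012, 0.06, 0, 0, 0, -16, 0.05], [-0.02, 0.095, 0, 0, 0, -24, 0.3], [-0.027, 0.13, 0, 0, 0, -32, 0.3], [-0.034, 0.165, 0, 0, 0, -40, 0.5], [-0.042, 0.2, 0, 0, 0, -48, 0.5], [-0.05, 0.235, 0, 0, 0, -56, 0.5], [-0.057, 0.27, 0, 0, 0, -64, 0.5], [-0.064, 0.305, 0, 0, 0, -72, 0.5], [-0.072, 0.34, 0, 0, 0, -80, 0.5], [-0.0785, 0.372, 0.012, 0, 0, -88, 0.5], [-0.0785, 0.372, 0.012, 0, 0, -90, 0.5], [-0.0785, 0.372, 0.012, 0, 0, -90, 0.5], [-0.0785, 0.372, 0.012, 0, 0, -90, 0.5]],
])

```text
time_s: 22.9
tool_pos: [0.4667, -0.1759, 0.15]
tool_rot: [-179.9, -0.1, 90.1]
force: [0.6, 0.9, 0.1]
grip_width: 0.0653
```

```bash
python3 snap.py w15;python3 - <<'E'
from h import *
w=np.load("w15.npy",allow_pickle=True).item()
im=w["frame"].copy()
for r,z in((.016,.02),):
  q=np.array([proj(w,(.4667+r*np.cos(a),-.1782+r*np.sin(a),z),True) for a in np.linspace(0,6.28,60)])
  cv2.polylines(im,[np.round(q*16).astype(int)],True,(255,255,0),1,shift=4)
w["frame"]=im;cv2.imwrite("pics/w15b.png",im)
crop(w,"w15c",270,130,380,230,6)
E
```

```text
22.95 [ 0.467  -0.1758  0.1503] [-1.7995e+02 -4.0000e-02  9.0120e+01] [ 54.   5. -38. 108.   3.  68.  15.] [ 0.3  0.5 -0.4] 0.06536764109634072
```

View pics/w15b.png

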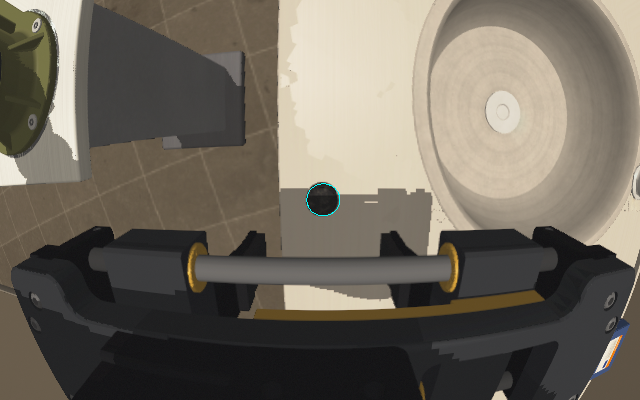

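View pics/w15c.png

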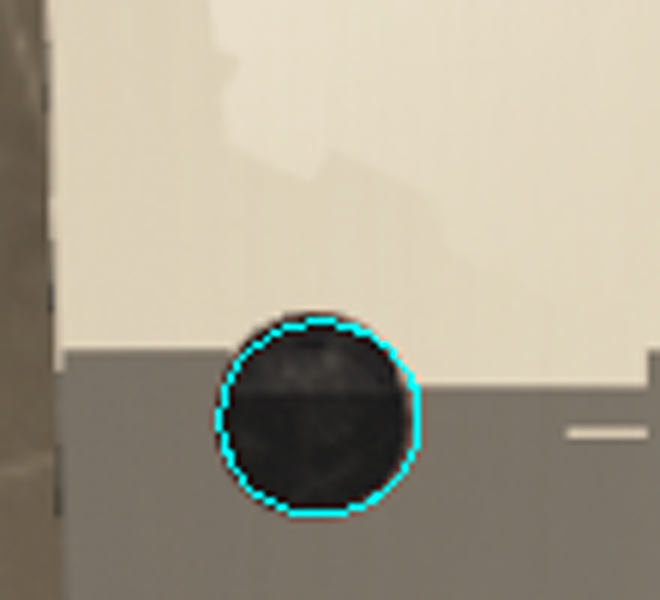

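Call:
servo_tool([
  [[-0.002, 0, 0.045, 0, 0, 0, 0.4], [-0.002, 0, 0.09, 0, 0, 0, 0.4], [-0.002, 0, 0.12, 0, 0, 0, 0.4], [-0.002, 0, 0.135, 0, 0, 0, 0.3], [-0.002, 0, 0.14, 0, 0, 0, 0.2], [-0.002, 0, 0.14, 0, 0, 0, 0], [-0.002, 0, 0.14, 0, 0, 0, -0.2], [-0.002, 0, 0.14, 0, 0, 0, -1], [-0.002, 0, 0.14, 0, 0, 0, -1], [-0.002, 0, 0.14, 0, 0, 0, -1], [-0.002, 0, 0.14, 0, 0, 0, -1], [-0.002, 0, 0.14, 0, 0, 0, -1]],
], squeeze=15)

```text
time_s: 24.15
tool_pos: [0.4679, -0.1797, 0.0121]
tool_rot: [179.9, 0.1, 90.0]
force: [-0.8, 0.6, 6.4]
grip_width: 0.0311
```

Call:
servo_tool([
  [[0, 0, -0.02, 0, 0, 0, -1], [0, 0, -0.06, 0, 0, 0, -1], [0, 0, -0.1, 0, 0, 0, -1], [0, 0, -0.14, 0, 0, 0, -1], [0.04, 0.006, -0.14, 0, 0, 0, -1], [0.08, 0.012, -0.14, 0, 0, 0, -1], [0.12, 0.02, -0.14, 0, 0, 0, -1], [0.16, 0.027, -0.14, 0, 0, 0, -1], [0.2, 0.034, -0.14, 0, 0, 0, -1], [0.24, 0.04, -0.14, 0, 0, 0, -1], [0.28, 0.046, -0.14, 0, 0, 0, -1], [0.32, 0.052, -0.14, 0, 0, 0, -1], [0.36, 0.06, -0.14, 0, 0, 0, -1], [0.4, 0.066, -0.14, 0, 0, 0, -1], [0.44, 0.072, -0.14, 0, 0, 0, -1], [0.48, 0.08, -0.14, 0, 0, 0, -1], [0.5137, 0.084, -0.14, 0, 0, 0, -1], [0.5137, 0.084, -0.14, 0, 0, 0, -1], [0.5137, 0.084, -0.14, 0, 0, 0, -1], [0.5137, 0.084, -0.14, 0, 0, 0, -1]],
])

```text
time_s: 26.15
tool_pos: [0.5509, 0.333, 0.1505]
tool_rot: [-180.0, 0.1, 90.0]
force: [-0.4, -1.0, 0.0]
grip_width: 0.0311
```

```bash
python3 snap.py w16;python3 - <<'E'
from h import *
w=np.load("w16.npy",allow_pickle=True).item()
im=w["frame"].copy()
for r,z,c in((.029,.016,(255,255,0)),(.026,.016,(255,255,0))):
  q=np.array([proj(w,(.552+r*np.cos(a),.334+r*np.sin(a),z),True) for a in np.linspace(0,6.28,60)])
  cv2.polylines(im,[np.round(q*16).astype(int)],True,c,1,shift=4)
cv2.imwrite("pics/w16b.png",im);w["frame"]=im
crop(w,"w16c",260,150,390,310,4.5)
E
```

```text
26.2 [0.551  0.3326 0.1506] [1.7999e+02 9.0000e-02 8.9920e+01] [  5.  29. -52.  88.  23.  75. -50.] [ 0.5 -0.2 -0.5] 0.031187784760418526
```

View pics/w16b.png

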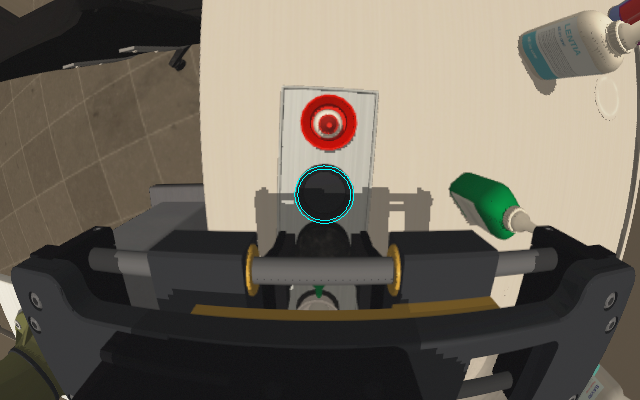

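View pics/w16c.png

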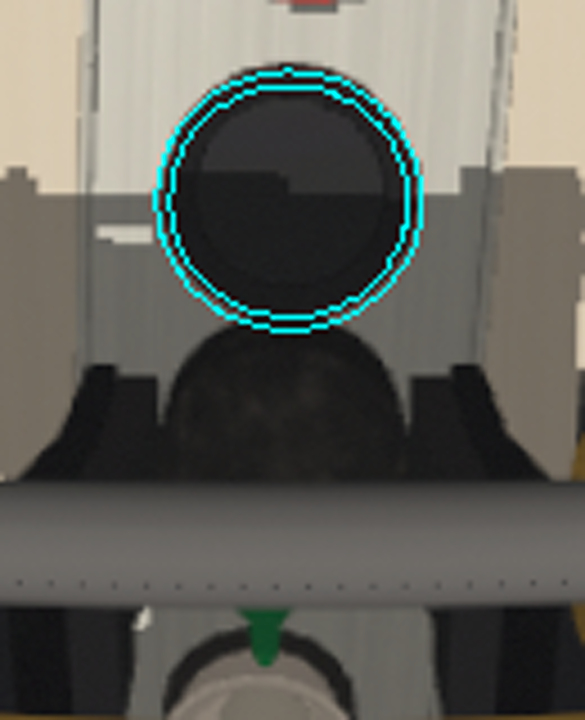

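Call:
servo_tool([
  [[0, 0.001, 0.03, 0, 0, 0, -1], [0, 0.001, 0.06, 0, 0, 0, -1], [0, 0.001, 0.085, 0, 0, 0, -1], [0, 0.001, 0.105, 0, 0, 0, -1], [0, 0.001, 0.118, 0, 0, 0, -1], [0, 0.001, 0.125, 0, 0, 0, -1], [0, 0.001, 0.127, 0, 0, 0, -1], [0, 0.001, 0.127, 0, 0, 0, -1]],
])

```text
time_s: 27.0
tool_pos: [0.5519, 0.3347, 0.0244]
tool_rot: [180.0, -0.0, 90.0]
force: [-0.5, -0.2, -0.1]
grip_width: 0.0316
```

```bash
python3 snap.py w17
```

```text
27.05 [0.552  0.3349 0.0248] [ 1.7992e+02 -4.0000e-02  9.0030e+01] [  2.  36. -48.  94.  29.  63. -53.] [ 0.5 -0.1 -0.1] 0.03140523738743379
```

View pics/w17.png

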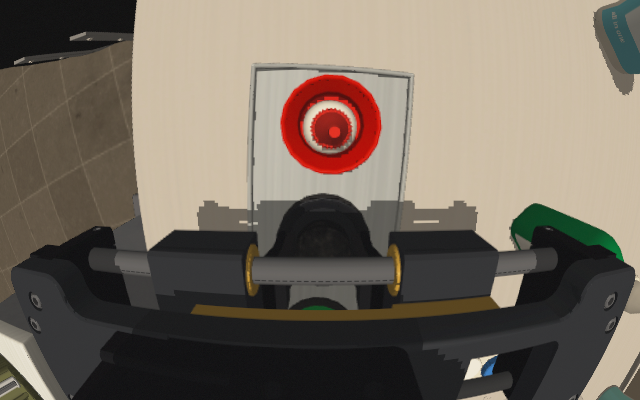

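Call:
servo_tool([
  [[-0.001, 0, 0.002, 0, 0, 0, -1], [-0.001, 0, 0.004, 0, 0, 0, -1], [-0.001, 0, 0.004, 0, 0, 0, -1]],
])

```text
time_s: 27.35
tool_pos: [0.5519, 0.3338, 0.0202]
tool_rot: [179.9, -0.0, 90.0]
force: [1.3, -0.2, 0.2]
grip_width: 0.0311
```

Call:
servo_tool([
  [[0, 0, 0.001, 0, 0, 0, -1], [0, 0, 0.001, 0, 0, 0, -1]],
])

```text
time_s: 27.55
tool_pos: [0.5519, 0.3338, 0.0201]
tool_rot: [179.9, 0.0, 90.0]
force: [-1.3, -1.4, 6.4]
grip_width: 0.0313
```

Call:
servo_tool([
  [[0, 0, -0.0005, 0, 0, 0, -0.2], [0, 0, -0.0005, 0, 0, 0, 0], [0, 0, -0.0005, 0, 0, 0, 0.2], [0, 0, -0.0005, 0, 0, 0, 0.2], [0, 0, -0.0005, 0, 0, 0, 0.2], [0, 0, -0.02, 0, 0, 0, 0.2], [0, 0, -0.06, 0, 0, 0, 0.2], [0, 0, -0.1, 0, 0, 0, 0.2], [0, 0, -0.15, 0, 0, 0, 0.2], [0, 0, -0.15, 0, 0, 0, 0.2], [0, 0, -0.15, 0, 0, 0, 0.2]],
])

```text
time_s: 28.65
tool_pos: [0.5522, 0.3345, 0.1717]
tool_rot: [179.8, -0.1, 90.1]
force: [-0.7, -0.3, -1.2]
grip_width: 0.0521
```

```bash
python3 snap.py w18
python3 - <<'E'
from h import *
w=np.load("w18.npy",allow_pickle=True).item()
crop(w,"w18c",250,90,390,240,4)
E
```

```text
28.7 [0.5515 0.3336 0.1697] [1.7993e+02 1.0000e-02 9.0050e+01] [  5.  28. -52.  87.  22.  76. -49.] [ 0.6  0.4 -0.2] 0.052291719649197585
```

View pics/w18c.png

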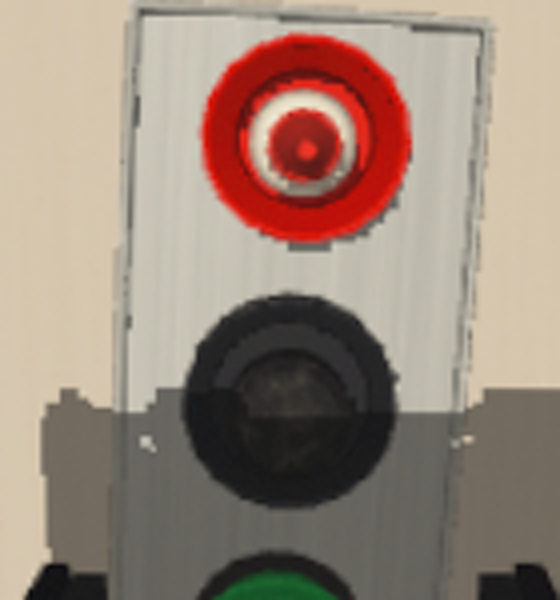

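Loupe sits in its dish. Now to the penlight.

Call:
servo_tool([
  [[-0.03, -0.003, 0, 0, 0, 0, 0.2], [-0.07, -0.007, 0, 0, 0, 0, 0.2], [-0.115, -0.012, 0, 0, 0, 0, 0.2], [-0.16, -0.017, 0, 0, 0, 0, 0.2], [-0.205, -0.022, 0, 0, 0, 0, 0.2], [-0.25, -0.027, 0, 0, 0, 0, 0.2], [-0.295, -0.032, 0, 0, 0, 0, 0.2], [-0.34, -0.037, 0, 0, 0, 0, 0.2], [-0.385, -0.042, 0, 0, 0, 0, 0.2], [-0.43, -0.047, 0, 0, 0, 0, 0.2], [-0.475, -0.052, 0, 0, 0, 0, 0.2], [-0.52, -0.057, 0, 0, 0, -2, 0.2], [-0.565, -0.062, 0, 0, 0, -4, 0.2], [-0.61, -0.067, 0, 0, 0, -6, 0.2], [-0.65, -0.071, 0, 0, 0, -8, 0.2], [-0.69, -0.074, 0.01, 0, 0, -9, 0.2], [-0.711, -0.0755, 0.01, 0, 0, -9, 0.2], [-0.711, -0.0755, 0.01, 0, 0, -9, 0.2], [-0.711, -0.0755, 0.01, 0, 0, -9, 0.2], [-0.711, -0.0755, 0.01, 0, 0, -9, 0.2]],
])

```text
time_s: 30.7
tool_pos: [0.4775, -0.3748, 0.1589]
tool_rot: [180.0, -0.1, 99.2]
force: [0.7, 0.5, 0.1]
grip_width: 0.052
```

```bash
python3 snap.py w19
```

```text
30.75 [ 0.4776 -0.375   0.1592] [ 1.7998e+02 -2.0000e-02  9.9240e+01] [ 66.  19. -37.  93.  12.  72.  36.] [ 1.1 -0.4  0.3] 0.05192714252218124
```

View pics/w19.png

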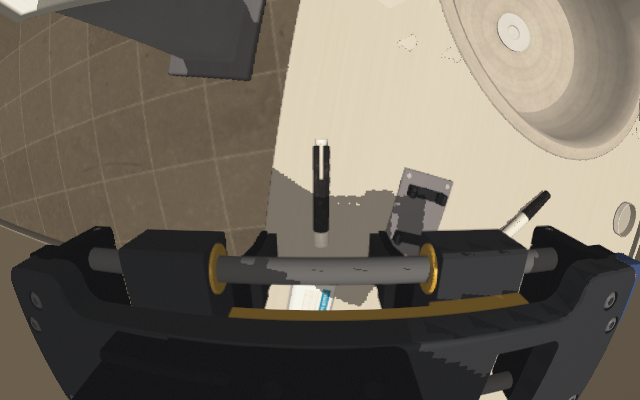

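Penlight spans (321,140) to (321,247) and is aligned with the tool's x. The cradle is around (420,210).

Run:
```python
from h import *
np.set_printoptions(precision=4,suppress=True)
w=np.load("w19.npy",allow_pickle=True).item()
a=at(w,321.5,139,.009,True);b=at(w,320.5,247,.009,True);d=a-b
print(a,b,(a+b)/2,np.linalg.norm(d),np.degrees(np.arctan2(d[1],d[0])))
crop(w,"w19b",290,120,360,260,4.2)
crop(w,"w19c",370,150,470,260,5)
```

```text
[ 0.4678 -0.3205  0.009 ] [ 0.4852 -0.4348  0.009 ] [ 0.4765 -0.3776  0.009 ] 0.11560542707867166 98.66920886069899
```

View pics/w19b.png

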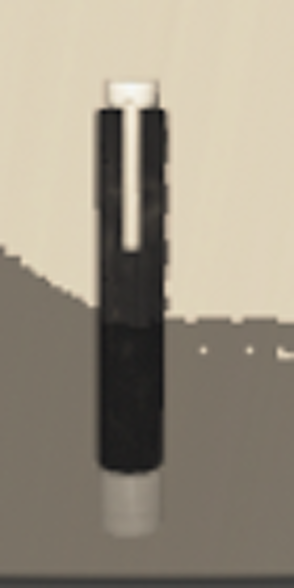

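View pics/w19c.png

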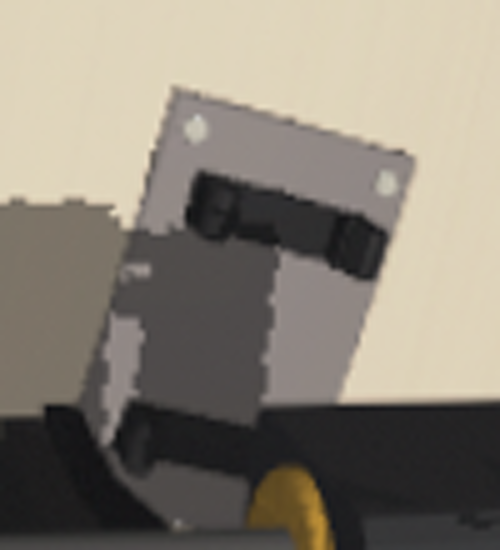

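Call:
servo_tool([
  [[-0.0024, -0.0015, 0.045, 0, 0, 0.5, 0.1], [-0.0024, -0.0015, 0.09, 0, 0, 0.5, 0.1], [-0.0024, -0.0015, 0.125, 0, 0, 0.5, 0.1], [-0.0024, -0.0015, 0.145, 0, 0, 0.5, 0], [-0.0024, -0.0015, 0.154, 0, 0, 0.5, -0.1], [-0.0024, -0.0015, 0.154, 0, 0, 0.5, -0.2], [-0.0024, -0.0015, 0.154, 0, 0, 0.5, -0.4], [-0.0024, -0.0015, 0.154, 0, 0, 0.5, -1], [-0.0024, -0.0015, 0.154, 0, 0, 0.5, -1], [-0.0024, -0.0015, 0.154, 0, 0, 0.5, -1], [-0.0024, -0.0015, 0.154, 0, 0, 0.5, -1], [-0.0024, -0.0015, 0.154, 0, 0, 0.5, -1]],
], squeeze=20)

```text
time_s: 31.95
tool_pos: [0.4762, -0.3807, 0.0062]
tool_rot: [179.9, 0.1, 98.5]
force: [-1.0, 1.3, 6.6]
grip_width: 0.0171
```

Call:
servo_tool([
  [[0, 0, -0.02, 0, 0, 0, -1], [0, 0, -0.06, 0, 0, 0, -1], [0, 0, -0.1, 0, 0, 0, -1], [-0.006, 0.035, -0.1, 0, 0, 5, -1], [-0.012, 0.075, -0.1, 0, 0, 9, -1], [-0.0186, 0.1074, -0.1, 0, 0, 12.9, -1], [-0.0186, 0.1074, -0.1, 0, 0, 12.9, -1], [-0.0186, 0.1074, -0.1, 0, 0, 12.9, -1], [-0.0186, 0.1074, -0.1, 0, 0, 12.9, -1]],
])

```text
time_s: 32.85
tool_pos: [0.5829, -0.383, 0.1043]
tool_rot: [-179.9, 0.0, 85.6]
force: [-0.6, -0.1, -0.8]
grip_width: 0.0162
```

```bash
python3 snap.py w20
```

```text
32.9 [ 0.5828 -0.3833  0.1046] [-1.7991e+02  3.0000e-02  8.5590e+01] [ 54.  32. -33.  82.  18.  71.  15.] [-0.8  0.1 -0.8] 0.016500792983693953
```

View pics/w20.png

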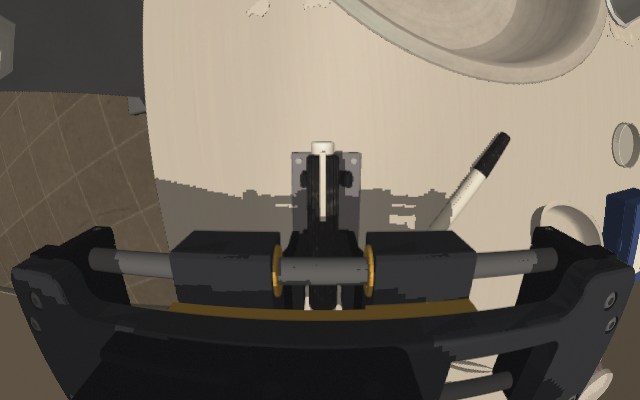

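The pen lies over the cradle and lines up with it; next I measure the plate corners.

Run:
```python
from h import *
np.set_printoptions(precision=4,suppress=True)
w=np.load("w20.npy",allow_pickle=True).item()
im=w["frame"].copy()
def draw(cx,cy,yaw,col):
    t=np.radians(yaw);X=np.array([np.cos(t),np.sin(t)]);Y=np.array([-np.sin(t),np.cos(t)])
    q=[proj(w,np.r_[np.array([cx,cy])+a*.03*X+b*.048*Y,.004],True) for a,b in((1,1),(1,-1),(-1,-1),(-1,1))]
    cv2.polylines(im,[np.round(np.array(q)*16).astype(int)],True,col,1,shift=4)
draw(.585,-.3831,-4.3,(255,255,0))
w["frame"]=im
crop(w,"w20b",270,120,390,320,3)
```

```text
(no output)
```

View pics/w20b.png

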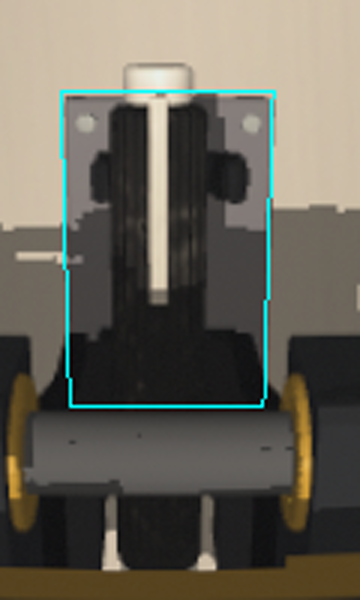

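Call:
servo_tool([
  [[0, 0.0023, 0.02, 0, 0, 0, -1], [0, 0.0023, 0.045, 0, 0, 0, -1], [0, 0.0023, 0.065, 0, 0, 0, -1], [0, 0.0023, 0.08, 0, 0, 0, -1], [0, 0.0023, 0.087, 0, 0, 0, -1], [0, 0.0023, 0.0885, 0, 0, 0, -1], [0, 0.0023, 0.0885, 0, 0, 0, -1]],
])

```text
time_s: 33.6
tool_pos: [0.5869, -0.383, 0.017]
tool_rot: [180.0, 0.0, 85.6]
force: [-0.1, 0.4, -0.5]
grip_width: 0.0167
```

```bash
python3 snap.py w21;python3 - <<'E'
from h import *
w=np.load("w21.npy",allow_pickle=True).item()
crop(w,"w21b",250,100,400,320,2.7)
E
```

```text
33.65 [ 0.5873 -0.3831  0.0175] [1.7991e+02 5.0000e-02 8.5640e+01] [ 53.  37. -31.  86.  20.  63.  13.] [ 0.3 -0.2 -0.3] 0.016652111452977146
```

View pics/w21b.png

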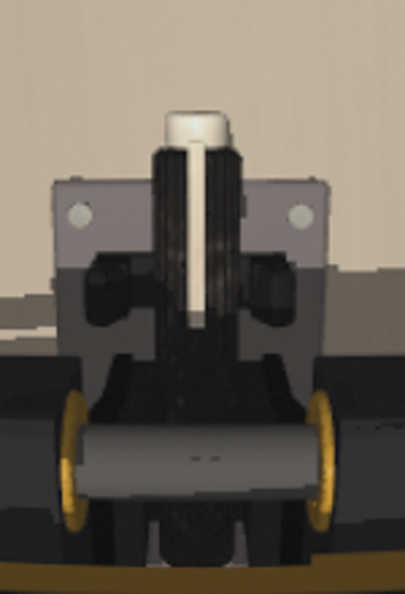

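Call:
servo_tool([
  [[0, -0.0015, 0.001, 0, 0, 0, -1], [0, -0.0015, 0.003, 0, 0, 0, -1], [0, -0.0015, 0.003, 0, 0, 0, -1]],
])

```text
time_s: 33.95
tool_pos: [0.5854, -0.3828, 0.0138]
tool_rot: [180.0, 0.0, 85.6]
force: [0.4, -1.1, 0.4]
grip_width: 0.0168
```

Call:
servo_tool([
  [[0, 0, 0.001, 0, 0, 0, -1], [0, 0, 0.001, 0, 0, 0, -1]],
])

```text
time_s: 34.15
tool_pos: [0.5854, -0.3828, 0.0137]
tool_rot: [180.0, 0.1, 85.6]
force: [-2.6, 0.4, 6.2]
grip_width: 0.0169
```

Call:
servo_tool([
  [[0, 0, -0.0005, 0, 0, 0, -0.5], [0, 0, -0.0005, 0, 0, 0, -0.3], [0, 0, -0.0005, 0, 0, 0, 0], [0, 0, -0.0005, 0, 0, 0, 0], [0, 0, -0.0005, 0, 0, 0, 0], [0, 0, -0.02, 0, 0, 0, 0], [0, 0, -0.06, 0, 0, 0, 0], [0, 0, -0.1, 0, 0, 0, 0], [-0.02, 0, -0.14, 0, 0, 0, 0], [-0.06, 0, -0.14, 0, 0, 0, 0], [-0.06, 0, -0.14, 0, 0, 0, 0], [-0.06, 0, -0.14, 0, 0, 0, 0]],
])

```text
time_s: 35.35
tool_pos: [0.5795, -0.4439, 0.1516]
tool_rot: [-179.9, -0.0, 85.5]
force: [-0.0, -0.0, -0.4]
grip_width: 0.0436
```

```bash
python3 snap.py w22;python3 - <<'E'
from h import *
w=np.load("w22.npy",allow_pickle=True).item()
crop(w,"w22b",240,40,420,230,3)
t=env.read_camera("top");crop(t,"topE",170,140,480,260,2.5)
s=env.read_camera("side");crop(s,"sideE",200,130,420,300,3.5)
E
```

```text
35.4 [ 0.5803 -0.442   0.1514] [-1.7995e+02 -8.0000e-02  8.5620e+01] [ 56.  34. -32.  74.  17.  77.  20.] [ 0.9  0.2 -0.7] 0.043528003158875714
```

View pics/w22b.png

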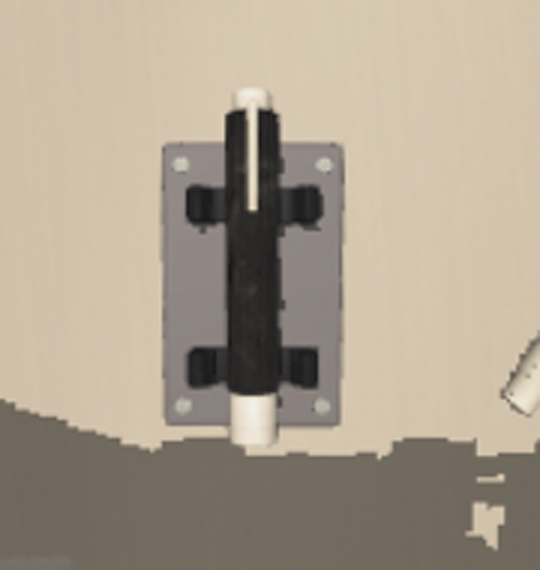

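View pics/topE.png

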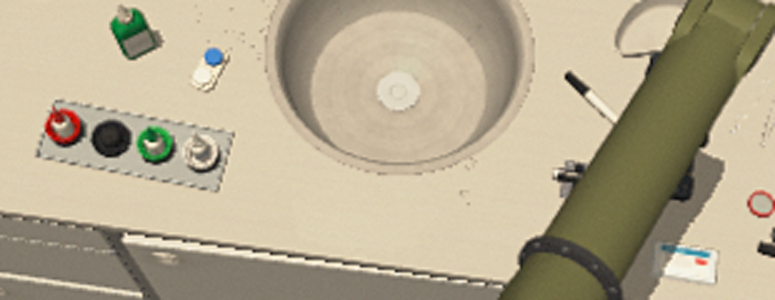

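View pics/sideE.png

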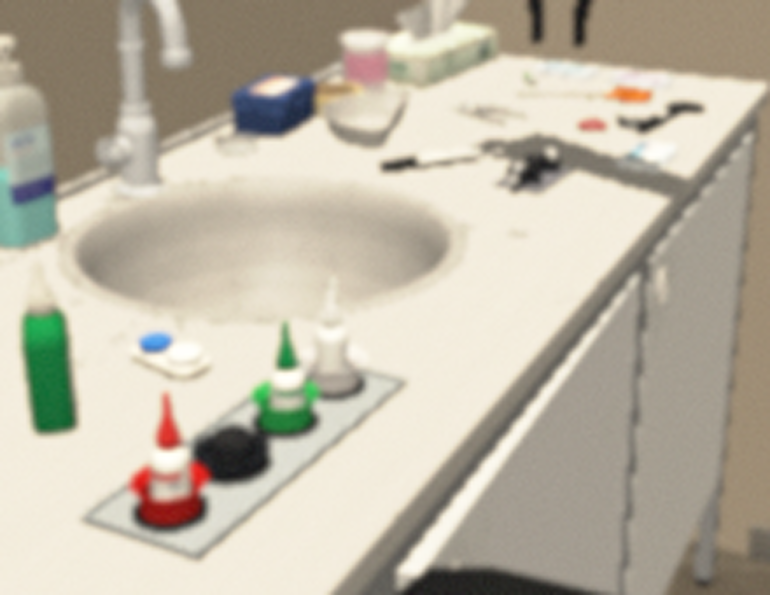

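Run:
```python
from h import *
w=np.load("w18.npy",allow_pickle=True).item()
im=np.clip(w["frame"].astype(float)*2.5,0,255).astype(np.uint8)
for r,z,c in((.029,.016,(255,255,0)),(.016,.028,(0,255,0))):
  q=np.array([proj(w,(.552+r*np.cos(a),.334+r*np.sin(a),z),True) for a in np.linspace(0,6.28,60)])
  cv2.polylines(im,[np.round(q*16).astype(int)],True,c,1,shift=4)
w["frame"]=im;crop(w,"w18d",285,150,365,225,8)
```

View pics/w18d.png

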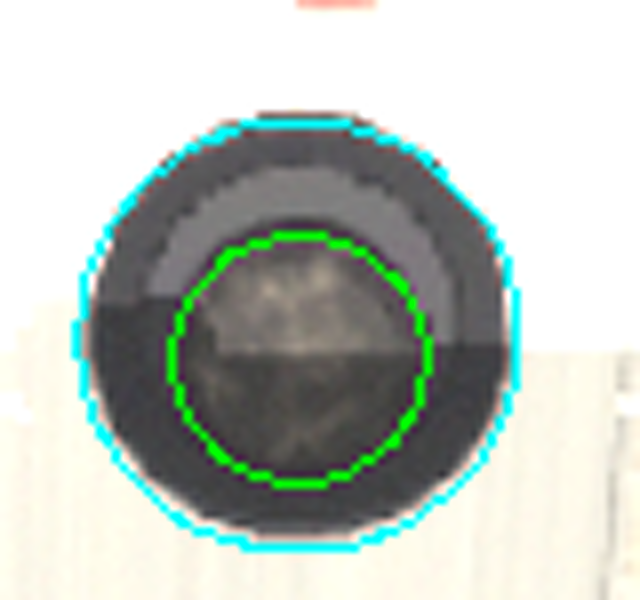

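Loupe is flat and centred: its top edge fits the circle expected at 28 mm height. I hand the job in.

```bash
python3 -c "
from cell import env
print(env.sign_off()); print(env.get_obs()['time_s'])"
```

```text
the job is handed in; nothing more can be done
None
the job is handed in; nothing more can be done
```

All five items are in their holders, and I handed the job in at about 35.5 s of the 115 s. I placed them in this order: the red, green and white bottles in their cups, the loupe in its dish, then the penlight in its cradle.

**Final checks:**
- **Bottles:** the last pictures show each one upright in its matching cup.
- **Loupe:** it lies flat and centred, checked against the expected outline of its top.
- **Penlight:** it rests in both saddles.
- **Gripper:** it is open and about 15 cm above the worktop, touching nothing.
- **Other items:** the green bottle and lens case show no sign of having moved. The gauze pack also looks unmoved, though the arm stood close to it in the last top view. I judged all three by eye and did not measure them.

**What did not go as expected:**
- The green bottle leaned about 6° in the grip and the white one about 4°. I tilted the tool to bring them upright before setting them down.
- The last joint came to about -153°, close to its -154.24° limit, when I turned the wrong way over the red cup. I turned it back straight away.
- The top and wrist cameras disagreed by 3–9 mm, so I worked from close wrist views.
- The force readings I took at grasping and set-down were all under 7 N.

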